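# Weigh out alloy beads and charge the melting unit

## Task

With the scoop, scoop up at least three alloy beads from the blue tray, stand the loaded scoop on the scale and let go of it so that it can be weighed. Then take the scoop again and tip it steeply over the crucible, mouth down past 45 degrees, so that it empties (at least three beads must end up in there), put the scoop back down standing on the bench or the scale, and last press the green start plunger fully down and let it come up. Do not touch beads with the gripper, leave none lying outside the tray and the crucible, and leave the jar, bowl and plaster puck where they are.

Things in the scene. Friction and masses are not known exactly. Their poses are not given: they have to be found in the camera images.
- scoop: Loose aluminium hand scoop with an orange handle, 140 g, standing on its flat floor. Origin: centre of the floor's underside; z up, +x out of the open mouth. Bowl 52 long (x = -35 to 17) by 54 wide (y), floor 1.2 thick, side walls and back 2 thick and 28 high, no front wall; in front its floor goes on as a flat tongue 38 wide to the lip at x = 35.
- scoop_handle (a point): Middle of the scoop's handle, x = -60, z = 62 in the scoop's frame; same axes. The handle is a straight orange bar 16 wide (y), 12 thick, 85 long; it leaves the bowl's back wall at x = -34, z = 24 and rises backwards at 55 degrees to x = -83, z = 94.
- scoop_bowl (a point): Middle of the space in the scoop's bowl: x = 0, z = 12 in the scoop's frame.
- scoop_lip (a point): Middle of the scoop's front edge, on top of the floor: x = +35, z = 1 in the scoop's frame.
- tray: Fixed blue stock tray, open on top, outside 230 (x) by 76 (y) by 30 high, walls and floor 5 thick (inside 220 by 66), upright walls. Origin: centre of its underside. The beads start in the +x half; the -x end is empty, with room to set the scoop in.
- scale: Fixed low weighing scale, 110 x 110, flat white pan 100 x 100 whose top is 18 above the bench. Origin: centre of its underside.
- crucible_in (a point): Centre of the inner floor of the white ceramic crucible fixed on the melting unit, 56 above the bench; its axes are the unit's. The crucible's mouth is about 82 across inside, 92 outside; inner floor about 68 across; rim 49 above this point.
- crucible_rim (a point): Centre of the crucible's mouth, 105 above the bench.
- melter: Fixed white melting unit, casing 180 (x) by 220 (y) by 50 high. Origin: centre of its underside. The crucible stands on it at x = 0, y = +50; the start plunger at x = -20, y = -62.
- plunger_top (a point): Centre of the top of the green mushroom head (34 across, 10 thick) of the start plunger, 92 above the bench when up; it goes down with the head.
- start_plunger (a joint): Travel of the start plunger in m: 0 up, 0.012 fully down on its stop. Spring, 2 N at the start to about 8 N at the stop; it comes back up when let go.
- flux_jar: Bystander: small amber jar with a red cap, 48 across, 55 high, loose. Origin: centre of its underside.
- mixing_bowl: Bystander: small green bowl, 68 across, 35 high, loose. Origin: centre of its underside.
- plaster_model: Bystander: off-white plaster puck, 44 across, 30 high, loose. Origin: centre of its underside.
- bead0: Polished casting alloy bead, a steel-coloured ball 14 across, 12.5 g, lying loose in the tray; it does not roll by itself on a level surface. Origin: its centre.
- bead1: Polished casting alloy bead, a steel-coloured ball 14 across, 12.5 g, lying loose in the tray; it does not roll by itself on a level surface. Origin: its centre.
- bead2: Polished casting alloy bead, a steel-coloured ball 14 across, 12.5 g, lying loose in the tray; it does not roll by itself on a level surface. Origin: its centre.
- bead3: Polished casting alloy bead, a steel-coloured ball 14 across, 12.5 g, lying loose in the tray; it does not roll by itself on a level surface. Origin: its centre.
- bead4: Polished casting alloy bead, a steel-coloured ball 14 across, 12.5 g, lying loose in the tray; it does not roll by itself on a level surface. Origin: its centre.
Things that resemble listed ones, but are neither listed nor needed, are in the scene too. Of the things that look like the scoop, the middle-sized one is meant.

How it is judged:
By the outcome, as a careful person would: the job done as asked, in the order asked, and still so for the second after the job is handed in, with the robot touching nothing.
It also fails if it takes over 72 s, if anything falls off the work surface, if the arm or the gripper's body presses on something with over 40 N, if the wrist force passes 120 N, or if a joint passes its speed limit or range.

## Robot

A 7-joint arm with a two-finger parallel gripper is mounted at the origin on the work surface. World frame = base frame: x ahead of the robot, y to its left, z up, the work surface at z = 0. Lengths are in m, angles in rad, forces in N, time in s.
With the tool pointing down it reaches from about 0.425 to 0.8 m from the base axis. Payload 8.3 kg.
Tool frame: the origin (TCP) lies at the very end of the fingers, on their centre line; the grasp point (between the pads) lies pinch_z behind it (pinch_z is the distance from the TCP to the grasp point, in m); z points along the fingers, y is the line along which they close (so a half turn about z gives the same grasp; the last joint's range is limited). The gripper opens to 85 mm and grips with 20 to 120 N. Pads are 22 mm wide; open, the fingers measure 114 mm over their backs; the gripper's body (76 mm by 85 mm) begins 54 mm behind the grasp point. The pads swing forward as they close: fully open they stand 13 mm farther back than shut.
Start: joints at [1.099, 0.383, 0.016, 1.37, -0.006, 1.388, -0.046], TCP at [0.248, -0.573, 0.231] pointing down, gripper open.
Joint ranges: [-2.95, 2.95], [-0.25, 2.06], [-1.52, 1.56], [0.18, 2.33], [-1.44, 4.58], [0.02, 2.06], [-3.01, 3.01]. Speed limits (rad/s): [2.39, 2.39, 3.01, 3.01, 3.14, 3.14, 3.14].

## Interface

Orientations are given as a rotation vector (axis times angle).
In Python, from workcell import read_state, capture, get_calibration, finish_job, pinch_z gives the robot as it stands. The module is installed in compiled form; this text tells all that it offers.
- The arm moves only by the shell command python3 -m creep 'ROWS'. ROWS is JSON, a list of rows, each an object with "grip": the opening, from 0 (shut) to 1 (fully open); "travel": the shift along the tool's x, y, z in m, a list of three; "spin": the turn about the tool's z in degrees. A call has exactly 8 rows; each row shifts and turns the commanded pose from where the row before left it, along the tool's axes as they then stand; what a row does not reach is not made up. A row lasts 1/10 s, in which the tool goes at most 50 mm and 8.59 degrees, less where a joint would pass 70% of its speed; a pose out of reach is approached as far as the arm can. A call is refused whole if a number of a shift passes 0.05 or a number of a turn 8.59, either way. A call with a gripper value outside its range is refused whole. The fingers move at their own pace and stop on an object; the grip force is fixed at half the most. Time passes only in rows, so rows that do not move let the fingers close, or fill a call up. It gives the time, the measured TCP pose, the force, the opening and the grip force at its end, in the units of the state.
- read_state(): the state, without advancing time (a new reading comes with each control period).
- capture(name): name is "scene" or "top" or "wrist"; returns the picture (400x640x3 uint8, red, green, blue); there is no depth.
- get_calibration(name): a dict with "intrinsics" (3x3 intrinsics, pixels), "world_from_camera" (4x4, takes a point from camera to world coordinates); the wrist camera has in their place "T_tool_cam" (4x4, takes a point from camera to tool coordinates, whose origin is the TCP and whose axes are the flange's). Camera axes: x right, y down, z forward; pixel columns grow to the right and rows downward; lengths in m; the calibration is good to about 2 mm. A picture is of the moment at which its call begins: read the wrist's pose just before it. get_calibration takes no time and is no camera call.
- finish_job(): hands the job in; it is judged then, once.
The state is a dict: "t": time; "joints": joint angles; "dq": joint speeds; "tau": joint torques, N m; "position": TCP position; "ee_rot": TCP orientation; "contact_force": force on the tool from outside, world axes, zero at the start; "moment": the same for the moment, N m; "gripper_width": finger opening in m; "gripper_force": force on a finger pad.
Only numpy, scipy, OpenCV 4.12 (cv2) and the standard library are available. Lean on these libraries where they do the work, as an engineer would, in place of code of your own. Each camera call takes 0.05 s, during which the arm holds its last target. There are 200 camera calls.

## Working session

There is one attempt and no reset: what is moved stays moved. The work goes in short steps, Python scripts to look and compute and a shell command to move; the robot and the scene stay as the last step left them, time stands still between calls to the robot, and variables do not carry over. Pictures are saved under pics/ and viewed, at most 10 in all, crops included, and the job is handed in when it is done.

```bash
mkdir -p pics; python3 - <<'E'
from workcell import *
import cv2,numpy as np
np.set_printoptions(precision=4,suppress=True)
s=read_state();print(s['t'],s['position'],s['ee_rot'],s['gripper_width'],pinch_z)
for n in("scene","top"):
    c=get_calibration(n);print(n,np.array(c['intrinsics']),np.array(c['world_from_camera']))
    im=capture(n);cv2.imwrite(f'pics/{n}0.png',im[:,:,::-1]);
print(np.array(get_calibration('wrist')['T_tool_cam']),np.array(get_calibration('wrist')['intrinsics']))
E
```

```text
0.0 [ 0.2482 -0.573   0.2303] [-3.0743 -0.6373  0.0007] 0.08550845234286411 0.0187
scene [[476.6245   0.     317.3856]
 [  0.     476.6245 197.586 ]
 [  0.       0.       1.    ]] [[ 0.7895  0.4242 -0.4435  1.1258]
 [ 0.6137 -0.5397  0.5763 -0.8718]
 [ 0.0051 -0.7272 -0.6865  1.0358]
 [ 0.      0.      0.      1.    ]]
top [[445.7972   0.     314.9139]
 [  0.     445.7972 197.0838]
 [  0.       0.       1.    ]] [[-0.0087 -0.9943  0.1067  0.4428]
 [-0.9999  0.0075 -0.0111 -0.0781]
 [ 0.0102 -0.1068 -0.9942  1.1678]
 [ 0.      0.      0.      1.    ]]
[[-0.0002 -0.9599 -0.2803  0.0711]
 [ 1.     -0.0003  0.0005  0.0004]
 [-0.0005 -0.2803  0.9599 -0.1422]
 [ 0.      0.      0.      1.    ]] [[348.4942   0.     317.174 ]
 [  0.     348.4942 199.4135]
 [  0.       0.       1.    ]]
```

View pics/top0.png

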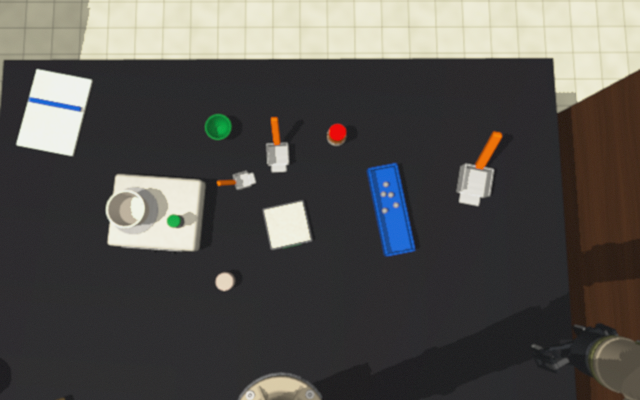

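View pics/scene0.png

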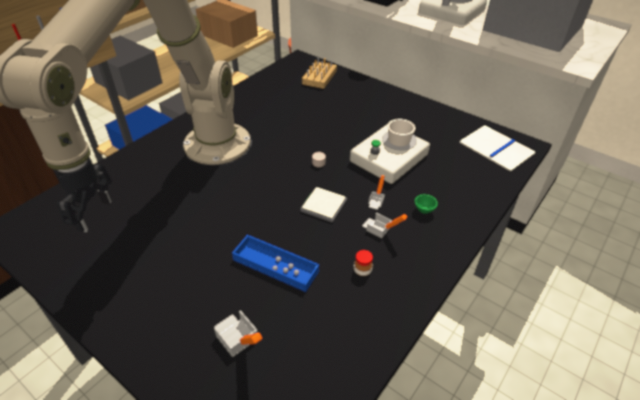

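Scoop look-alikes in the top view are at (277,155), the small one at (245,180) and the large one at (475,185). The one at (277,155) is the middle-sized one, with a bowl about 22 px wide (≈54 mm). I'll confirm that in one enlarged crop, with the tray and melter included.

```bash
python3 - <<'E'
import cv2,numpy as np
a=cv2.imread('pics/top0.png')
def cr(x,y,w,h,s):return cv2.resize(a[y:y+h,x:x+w],None,fx=s,fy=s,interpolation=cv2.INTER_CUBIC)
im=np.zeros((600,800,3),np.uint8)
im[:300,:400]=cr(225,110,80,60,5)   # scoop
im[:300,400:]=cr(465,125,80,60,5)  # big
im[300:,:400]=cr(350,158,100,75,4); im[300:,400:]=cr(355,190,100,75,4)
cv2.imwrite('pics/crop1.png',im)
im[:]=0
im[:450,:600]=cr(95,165,120,90,5)
im[450:,:]=0
cv2.imwrite('pics/crop2.png',im[:450,:600])
E
```

```text
(no output)
```

View pics/crop1.png

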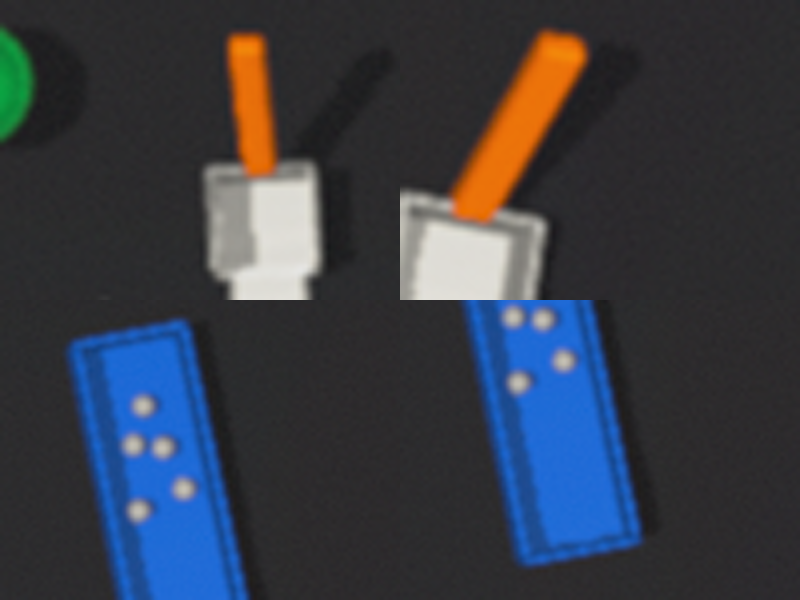

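View pics/crop2.png

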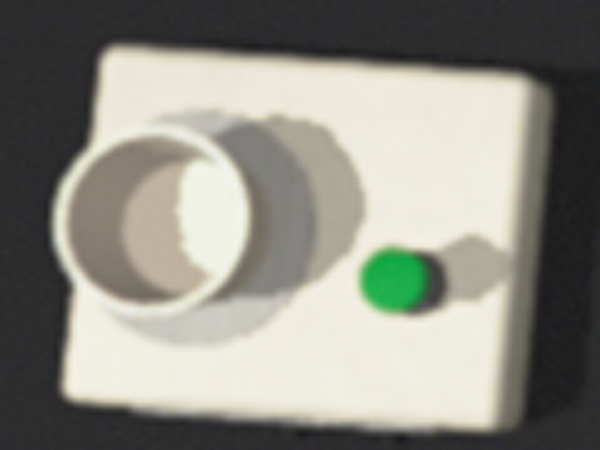

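The crop confirms it. The scoop at (277,155) has a 21.4 px back wall (≈54 mm), while the one at (475,185) is clearly bigger. The tray corners, beads, crucible rim (125,209) and plunger (174,221) are readable too.

```bash
cat > h.py <<'E'
from workcell import *
import cv2,numpy as np
from scipy.spatial.transform import Rotation as R
np.set_printoptions(precision=4,suppress=True)
def bp(n,uv,z,T=None):
    c=get_calibration(n);K=np.array(c['intrinsics'])
    T=np.array(c['world_from_camera']) if T is None else T
    d=T[:3,:3]@np.linalg.solve(K,[uv[0],uv[1],1]);o=T[:3,3]
    return o+d*(z-o[2])/d[2]
def wristT(s): # tool->world
    T=np.eye(4);T[:3,:3]=R.from_rotvec(s['ee_rot']).as_matrix();T[:3,3]=s['position']
    return T@np.array(get_calibration('wrist')['T_tool_cam'])
def pose():
    s=read_state();M=R.from_rotvec(s['ee_rot']).as_matrix()
    return s,M,np.degrees(np.arctan2(M[1,0],M[0,0]))
def go(x,y,z,yaw):
    """needed travel (tool axes as they stand now) and spin"""
    s,M,a=pose();d=M.T@(np.array([x,y,z])-s['position'])
    print('t',s['t'],'pos',s['position'],'yaw',a,'tiltz',M[:,2],'| travel(mm)',d*1e3,'spin',(a-yaw+180)%360-180)
def pic(n,f):
    im=capture(n);cv2.imwrite('pics/'+f,im[:,:,::-1]);return im
E
python3 - <<'E'
from h import *
B=lambda L,z:np.array([bp('top',p,z) for p in L])
def ang(v):return np.degrees(np.arctan2(v[1],v[0]))
s=B([(266.4,143.6),(287.8,142.6),(267.5,165.2),(288.6,164.4)],.028)
f=s[2:].mean(0)-s[:2].mean(0);u=f/np.hypot(*f[:2]);o=s.mean(0)+u*.009
he=bp('top',(274.4,118.4),.095)
print('scoop',s[:,:2],'yaw',ang(f),'orig',o,'len',np.hypot(*f[:2]),'handle end',he,'yaw by handle',ang(s[:2].mean(0)-he))
for yw in (ang(f),ang(s[:2].mean(0)-he)):
    print(' handle mid',o[:2]-.06*np.array([np.cos(np.radians(yw)),np.sin(np.radians(yw))]))
t=B([(367.5,169),(396.5,163),(385.5,256.5),(415.2,251)],.03)
f=t[:2].mean(0)-t[2:].mean(0);print('tray',t.mean(0),'yaw',ang(f),np.hypot(*f[:2]))
a=np.radians(ang(f));Rm=np.array([[np.cos(a),np.sin(a)],[-np.sin(a),np.cos(a)]])
b=B([(385.75,184.25),(383.25,194),(390.75,194.75),(396,205),(384.75,210.5)],.012)
print('beads in tray',(b-t.mean(0))[:,:2]@Rm.T)
print('rim',bp('top',(125.4,208.6),.105),'plunger',bp('top',(173.6,221),.092))
p=B([(263,210),(303,201),(312,242),(272,250)],.018);print('scale',p.mean(0),ang(p[0]-p[3]))
go(*o,0)
E
```

```text
scoop [[ 0.706   0.0342]
 [ 0.7083 -0.0214]
 [ 0.649   0.0312]
 [ 0.6508 -0.0234]] yaw -177.52309902807895 orig [0.6695 0.0048 0.028 ] len 0.05733305917127092 handle end [0.7537 0.0081 0.095 ] yaw by handle -177.89022541784144
 handle mid [0.7295 0.0074]
 handle mid [0.7295 0.007 ]
tray [ 0.5316 -0.2858  0.03  ] yaw 10.296290023256754 0.22962350123747804
beads in tray [[ 0.0681 -0.0033]
 [ 0.0442  0.0084]
 [ 0.0386 -0.0105]
 [ 0.0097 -0.0184]
 [ 0.0011  0.0134]]
rim [0.5327 0.3615 0.105 ] plunger [0.5029 0.2504 0.092 ]
scale [ 0.4927 -0.0197  0.018 ] 12.814640640879489
t 0.1 pos [ 0.2483 -0.5731  0.2304] yaw 23.425023334118656 tiltz [-0.0007  0.0016 -1.    ] | travel(mm) [ 616.2682 -362.4006  202.986 ] spin 23.425023334118663
```

```bash
python3 -m creep '[{"grip":1,"travel":[0.028,-0.0142,0],"spin":0},{"grip":1,"travel":[0.028,-0.0142,0],"spin":0},{"grip":1,"travel":[0.028,-0.0142,0],"spin":0},{"grip":1,"travel":[0.028,-0.0142,0],"spin":0},{"grip":1,"travel":[0.028,-0.0142,0],"spin":0},{"grip":1,"travel":[0.028,-0.0142,0],"spin":0},{"grip":1,"travel":[0.028,-0.0142,0],"spin":0},{"grip":1,"travel":[0.028,-0.0142,0],"spin":0}]' && python3 -m creep '[{"grip":1,"travel":[0.028,-0.0142,0],"spin":0},{"grip":1,"travel":[0.028,-0.0142,0],"spin":0},{"grip":1,"travel":[0.028,-0.0142,0],"spin":0},{"grip":1,"travel":[0.028,-0.0142,0],"spin":0},{"grip":1,"travel":[0.028,-0.0142,0],"spin":0},{"grip":1,"travel":[0.028,-0.0142,0],"spin":0},{"grip":1,"travel":[0.028,-0.0142,0],"spin":0},{"grip":1,"travel":[0.028,-0.0142,0],"spin":0}]' && python3 -m creep '[{"grip":1,"travel":[0.028,-0.0142,0],"spin":0},{"grip":1,"travel":[0.028,-0.0142,0],"spin":0},{"grip":1,"travel":[0.028,-0.0142,0],"spin":0},{"grip":1,"travel":[0.028,-0.0142,0],"spin":0},{"grip":1,"travel":[0.028,-0.0142,0],"spin":0},{"grip":1,"travel":[0.028,-0.0142,0],"spin":0},{"grip":1,"travel":[0.028,-0.0142,0],"spin":0},{"grip":1,"travel":[0.028,-0.0142,0],"spin":0}]' && python3 -m creep '[{"grip":1,"travel":[0,0,0],"spin":-8.5},{"grip":1,"travel":[0,0,0],"spin":-8.5},{"grip":1,"travel":[0,0,0],"spin":-8.5},{"grip":1,"travel":[0,0,0],"spin":-8.5},{"grip":1,"travel":[0,0,0],"spin":-8.5},{"grip":1,"travel":[0,0,0],"spin":-8.5},{"grip":1,"travel":[0,0,0],"spin":-8.5},{"grip":1,"travel":[0,0,0],"spin":-8.5}]' && python3 -m creep '[{"grip":1,"travel":[0,0,0],"spin":-8.5},{"grip":1,"travel":[0,0,0],"spin":-8.5},{"grip":1,"travel":[0,0,0],"spin":-8.5},{"grip":1,"travel":[0,0,0],"spin":-8.5},{"grip":1,"travel":[0,0,0],"spin":-8.5},{"grip":1,"travel":[0,0,0],"spin":-8.5},{"grip":1,"travel":[0,0,0],"spin":-8.5},{"grip":1,"travel":[0,0,0],"spin":-8.5}]'; python3 -c "
from h import *
go(.731,.0075,.0433,182.4);print(read_state()['joints'])"
```

```text
t: 0.9
position: [0.4093, -0.379, 0.2309]
ee_rot: [-3.076, -0.637, 0.001]
contact_force: [1.4, 0.1, -0.8]
gripper_width: 0.0853
gripper_force: 0.0
t: 1.7
position: [0.5697, -0.1858, 0.2308]
ee_rot: [-3.076, -0.637, 0.001]
contact_force: [-0.0, -0.9, -0.7]
gripper_width: 0.0857
gripper_force: 0.0
t: 2.5
position: [0.7301, 0.0073, 0.2306]
ee_rot: [-3.076, -0.637, 0.002]
contact_force: [0.5, -0.6, 0.2]
gripper_width: 0.0852
gripper_force: 0.0
t: 3.3
position: [0.7294, 0.0063, 0.2306]
ee_rot: [-2.186, -2.255, 0.001]
contact_force: [0.2, -0.2, 0.2]
gripper_width: 0.0854
gripper_force: 0.0
t: 4.1
position: [0.7294, 0.0062, 0.2306]
ee_rot: [-0.551, -3.092, 0.001]
contact_force: [-0.2, -0.1, -0.4]
gripper_width: 0.0853
gripper_force: 0.0
t 4.1 pos [0.7294 0.0062 0.2306] yaw 159.77187611930637 tiltz [-0.0012 -0.0001 -1.    ] | travel(mm) [ -1.2537   1.8553 187.2561] spin -22.628123880693636
[ 0.2983  0.7207 -0.7085  0.9787  0.4436  1.5754  0.9457]
```

```bash
python3 -m creep '[{"grip":1,"travel":[-0.0012,0.0018,0.02],"spin":-7.5},{"grip":1,"travel":[0,0,0.02],"spin":-7.5},{"grip":1,"travel":[0,0,0.025],"spin":-7.6},{"grip":1,"travel":[0,0,0.03],"spin":0},{"grip":1,"travel":[0,0,0.03],"spin":0},{"grip":1,"travel":[0,0,0.03],"spin":0},{"grip":1,"travel":[0,0,0.02],"spin":0},{"grip":1,"travel":[0,0,0.012],"spin":0}]' && python3 -m creep '[{"grip":0.5,"travel":[0,0,0],"spin":0},{"grip":0,"travel":[0,0,0],"spin":0},{"grip":0,"travel":[0,0,0],"spin":0},{"grip":0,"travel":[0,0,0],"spin":0},{"grip":0,"travel":[0,0,0],"spin":0},{"grip":0,"travel":[0,0,0],"spin":0},{"grip":0,"travel":[0,0,0],"spin":0},{"grip":0,"travel":[0,0,0],"spin":0}]'; python3 -c "
from h import *
go(.731,.0075,.0433,182.4);print(read_state()['joints']);pic('wrist','w1.png')"
```

```text
t: 4.9
position: [0.7299, 0.0072, 0.0412]
ee_rot: [0.055, -3.137, 0.0]
contact_force: [0.4, -0.3, 0.1]
gripper_width: 0.0854
gripper_force: 0.0
t: 5.7
position: [0.7321, 0.0077, 0.0456]
ee_rot: [-0.055, 3.139, 0.0]
contact_force: [1.1, 0.2, 5.6]
gripper_width: 0.0152
gripper_force: 59.0
t 5.7 pos [0.7321 0.0077 0.0456] yaw -177.99107642336855 tiltz [ 0.002   0.0002 -1.    ] | travel(mm) [ 1.1342 -0.1945  2.2713] spin -0.3910764233685313
[ 0.3532  0.8588 -0.7313  1.2125  0.5589  1.2657  1.2443]
```

View pics/w1.png

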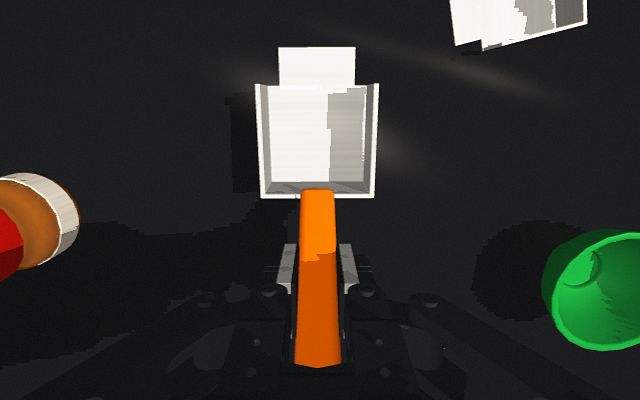

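```bash
python3 -c "
from h import *
s=read_state();M=R.from_rotvec(s['ee_rot']).as_matrix();T=wristT(s)
for uv,z in [((317,47),.001),((279,47),.001),((355,47),.001),((257,84),.028),((378,84),.028),((261,198),.028),((375,198),.028)]:
  print(uv,M.T@(bp('wrist',uv,z,T)-s['position'])*1e3)"
python3 -m creep '[{"grip":0,"travel":[0,0,-0.03],"spin":0},{"grip":0,"travel":[0,0,-0.03],"spin":0},{"grip":0,"travel":[0,0,-0.03],"spin":8.5},{"grip":0,"travel":[0,0,-0.02],"spin":8.5},{"grip":0,"travel":[0,0,0],"spin":8.5},{"grip":0,"travel":[0,0,0],"spin":8.5},{"grip":0,"travel":[0,0,0],"spin":8.5},{"grip":0,"travel":[0,0,0],"spin":8.5}]' && python3 -m creep '[{"grip":0,"travel":[0,0,0],"spin":8.5},{"grip":0,"travel":[0,0,0],"spin":8.5},{"grip":0,"travel":[0,0,0],"spin":8.5},{"grip":0,"travel":[0,0,0],"spin":8.5},{"grip":0,"travel":[0,0,0],"spin":8.5},{"grip":0,"travel":[0,0,0],"spin":8.5},{"grip":0,"travel":[0,0,0],"spin":8.5},{"grip":0,"travel":[0,0,0],"spin":8.5}]' && python3 -m creep '[{"grip":0,"travel":[0,0,0],"spin":8.5},{"grip":0,"travel":[0,0,0],"spin":8.5},{"grip":0,"travel":[0,0,0],"spin":8.5},{"grip":0,"travel":[0,0,0],"spin":8.5},{"grip":0,"travel":[0,0,0],"spin":8.5},{"grip":0,"travel":[0,0,0],"spin":8.5},{"grip":0,"travel":[0,0,0],"spin":1.7},{"grip":0,"travel":[0,0,0],"spin":0}]'; python3 -c "
from h import *
go(.409,-.308,.1,10.3);print(read_state()['joints']);pic('wrist','w2.png')"
```

```text
(317, 47) [95.2173 -0.5584 44.381 ]
(279, 47) [ 95.221  -19.3535  44.38  ]
(355, 47) [95.2136 18.2354 44.3819]
(257, 84) [ 76.8931 -26.6485  17.4169]
(378, 84) [76.8844 25.9999 17.4195]
(261, 198) [ 25.2375 -27.2713  17.5219]
(375, 198) [25.2344 27.1108 17.5246]
t: 6.55
position: [0.7309, 0.0077, 0.1537]
ee_rot: [-1.31, -2.854, 0.001]
contact_force: [0.2, 0.0, -1.0]
gripper_width: 0.0151
gripper_force: 58.8
t: 7.35
position: [0.7309, 0.0077, 0.1536]
ee_rot: [-2.682, -1.634, 0.002]
contact_force: [0.9, 0.1, -0.4]
gripper_width: 0.0156
gripper_force: 58.8
t: 8.15
position: [0.731, 0.0078, 0.1538]
ee_rot: [-3.128, -0.287, 0.002]
contact_force: [-0.5, -0.2, -1.2]
gripper_width: 0.0149
gripper_force: 58.8
t 8.15 pos [0.731  0.0078 0.1538] yaw 10.494532215539676 tiltz [-0.001  -0.0001 -1.    ] | travel(mm) [-374.11    251.9171   54.1821] spin 0.19453221553968092
[ 0.0663  0.6724 -0.2137  1.1149  0.1353  1.3682 -1.517 ]
```

View pics/w2.png

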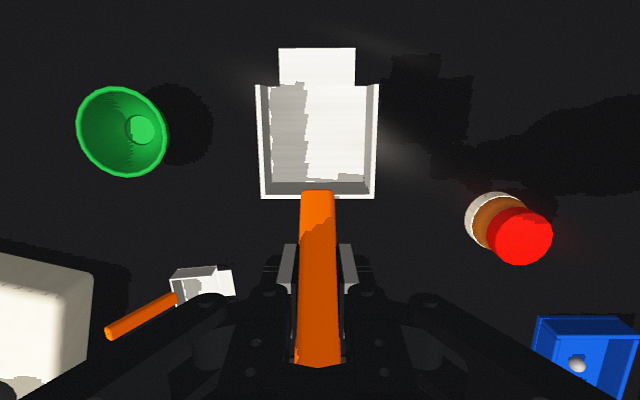

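```bash

python3 -m creep '[{"grip":0,"travel":[-0.02,0.0135,0],"spin":0},{"grip":0,"travel":[-0.03,0.02,0],"spin":0},{"grip":0,"travel":[-0.03,0.02,0],"spin":0},{"grip":0,"travel":[-0.03,0.02,0],"spin":0},{"grip":0,"travel":[-0.03,0.02,0],"spin":0},{"grip":0,"travel":[-0.03,0.02,0],"spin":0},{"grip":0,"travel":[-0.03,0.02,0],"spin":0},{"grip":0,"travel":[-0.03,0.02,0],"spin":0}]' && python3 -m creep '[{"grip":0,"travel":[-0.03,0.02,0],"spin":0},{"grip":0,"travel":[-0.03,0.02,0],"spin":0},{"grip":0,"travel":[-0.03,0.02,0],"spin":0},{"grip":0,"travel":[-0.03,0.02,0],"spin":0},{"grip":0,"travel":[-0.02,0.0165,0.02],"spin":0.2},{"grip":0,"travel":[0,0,0.02],"spin":0},{"grip":0,"travel":[0,0,0.015],"spin":0},{"grip":0,"travel":[0,0,0],"spin":0}]'; python3 -c "
from h import *
go(.409,-.308,.0506,10.3);print(read_state()['joints']);pic('wrist','w3.png')"
```

```text
t: 9.0
position: [0.5314, -0.1855, 0.1544]
ee_rot: [3.128, 0.288, 0.0]
contact_force: [-0.1, -0.8, -1.2]
gripper_width: 0.015
gripper_force: 58.8
t: 9.8
position: [0.4107, -0.3038, 0.0974]
ee_rot: [-3.126, -0.281, 0.005]
contact_force: [-0.8, 0.1, -1.6]
gripper_width: 0.0149
gripper_force: 58.8
t 9.8 pos [ 0.4107 -0.3038  0.0974] yaw 10.271152666985286 tiltz [-0.0032  0.0023 -1.    ] | travel(mm) [-2.2666  3.96   46.7738] spin -0.028847333014709875
[ 0.6527  0.258  -0.0901  1.8493  0.0264  1.0394 -0.8395]
```

View pics/w3.png

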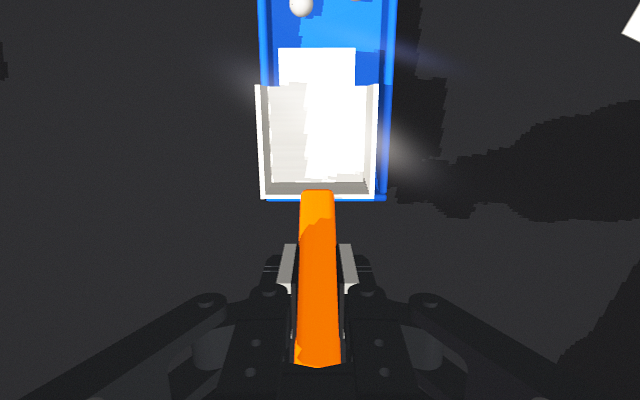

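Wrist view: the scoop is held level over the tray's -x end. The tray's outer side edges show at (258,0) and (397,0), its right rear corner at (386,200), and the nearest bead at (301,5).

```bash
python3 -c "
from h import *
s=read_state();M=R.from_rotvec(s['ee_rot']).as_matrix();T=wristT(s)
for uv,z in [((258,2),.03),((397,2),.03),((261.5,70),.03),((393,70),.03),((386,200),.03),((301,5),.012)]:
  print(uv,(M.T@(bp('wrist',uv,z,T)-s['position'])*1e3)[:2])"
```

```text
(258, 2) [120.8995 -31.5007]
(397, 2) [120.8698  43.6535]
(261.5, 70) [ 86.3408 -31.1673]
(393, 70) [86.3237 43.6017]
(386, 200) [ 9.2665 43.8941]
(301, 5) [123.5542  -9.0045]
```

```bash

python3 -m creep '[{"grip":0,"travel":[0,0.0063,0],"spin":0},{"grip":0,"travel":[0,0,0.015],"spin":0},{"grip":0,"travel":[0,0,0.015],"spin":0},{"grip":0,"travel":[0,0,0.01],"spin":0},{"grip":0,"travel":[0,0,0.004],"spin":0},{"grip":0,"travel":[0,0,0.002],"spin":0},{"grip":0,"travel":[0,0,0.001],"spin":0},{"grip":0,"travel":[0,0,0],"spin":0}]'
python3 -c "
from h import *
go(.409,-.308,.0506,10.3)
s=read_state();M=R.from_rotvec(s['ee_rot']).as_matrix();t=bp('top',(391,209.9),.03)
print(M.T@(np.array([.5316,-.2858,.03])-s['position']))"
```

```text
t: 10.65
position: [0.4136, -0.311, 0.0528]
ee_rot: [3.129, 0.278, 0.001]
contact_force: [-0.1, -0.2, -0.2]
gripper_width: 0.0151
gripper_force: 58.9
t 10.65 pos [ 0.4136 -0.311   0.0528] yaw 10.13726952507903 tiltz [ 0.0007 -0.0004 -1.    ] | travel(mm) [-3.9982 -3.7854  2.1841] spin -0.16273047492097703
[ 0.1206 -0.0041  0.0229]
```

```bash

python3 -m creep '[{"grip":0,"travel":[0,0,0.0027],"spin":0},{"grip":0,"travel":[0.015,0,0],"spin":0},{"grip":0,"travel":[0.03,0,0],"spin":0},{"grip":0,"travel":[0.03,0,0],"spin":0},{"grip":0,"travel":[0.025,0,0],"spin":0},{"grip":0,"travel":[0.015,0,0],"spin":0},{"grip":0,"travel":[0.008,0,0],"spin":0},{"grip":0,"travel":[0.005,0,0],"spin":0}]'
python3 -c "
from h import *
go(.409,-.308,.0506,10.3);pic('wrist','w4.png')"
```

```text
t: 11.45
position: [0.5398, -0.2886, 0.0505]
ee_rot: [3.129, 0.278, 0.0]
contact_force: [-5.5, 0.1, 8.3]
gripper_width: 0.0149
gripper_force: 60.1
t 11.45 pos [ 0.5398 -0.2886  0.0505] yaw 10.144342429856783 tiltz [ 0.0001 -0.0007 -1.    ] | travel(mm) [-132.2255   -3.9056   -0.0572] spin -0.15565757014320525
```

View pics/w4.png

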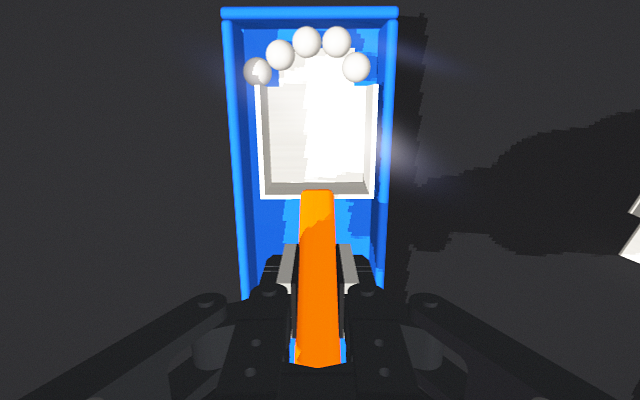

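The beads are lined up in an arc between the lip and the end wall, at (257,72), (280,55), (306,42), (337,41) and (357,67). I'll push the lip on to the wall so they climb the tongue.

```bash

python3 -m creep '[{"grip":0,"travel":[0.003,0,0],"spin":0},{"grip":0,"travel":[0.003,0,0],"spin":0},{"grip":0,"travel":[0.002,0,0],"spin":0},{"grip":0,"travel":[0.002,0,0],"spin":0},{"grip":0,"travel":[0.001,0,0],"spin":0},{"grip":0,"travel":[0.001,0,0],"spin":0},{"grip":0,"travel":[0,0,0],"spin":0},{"grip":0,"travel":[0,0,0],"spin":0}]'
python3 -c "
from h import *
go(.409,-.308,.0506,10.3);im=pic('wrist','w5.png');cv2.imwrite('pics/w5c.png',cv2.resize(im[0:220,200:440,::-1],None,fx=2.5,fy=2.5))"
```

```text
t: 12.3
position: [0.5483, -0.2879, 0.0505]
ee_rot: [3.129, 0.274, -0.007]
contact_force: [-13.6, 0.1, 13.7]
gripper_width: 0.0151
gripper_force: 60.6
t 12.3 pos [ 0.5483 -0.2879  0.0505] yaw 9.991533562302708 tiltz [-0.0041 -0.001  -1.    ] | travel(mm) [-140.6938   -4.4216    0.5227] spin -0.308466437697291
```

View pics/w5c.png

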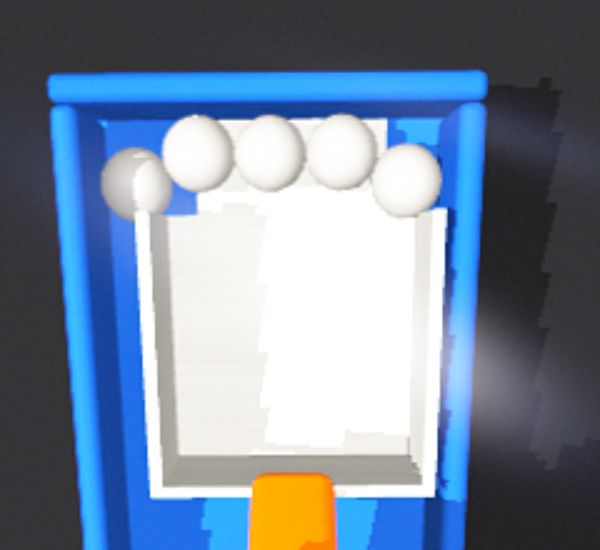

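Three beads sit on the tongue at crop (198,152), (269,152) and (340,152), the left one at the tongue's edge. The other two are beside it at (137,183) and (407,180). I'll ease off, shift the tongue left under the first one, then lift gently.

```bash
cat >> h.py <<'E'
def beads(n='wrist',roi=(0,0,640,400),r=(10,20),p2=14):
    im=capture(n);x,y,w,h=roi;g=cv2.cvtColor(im,cv2.COLOR_RGB2GRAY)[y:y+h,x:x+w]
    c=cv2.HoughCircles(g,cv2.HOUGH_GRADIENT,1,15,param1=80,param2=p2,minRadius=r[0],maxRadius=r[1])
    return im,([] if c is None else c[0]+[x,y,0])
E
python3 -m creep '[{"grip":0,"travel":[-0.0025,0,0],"spin":0},{"grip":0,"travel":[0,-0.002,-0.002],"spin":0},{"grip":0,"travel":[0,-0.002,0],"spin":0},{"grip":0,"travel":[0,-0.002,0],"spin":0},{"grip":0,"travel":[0,-0.001,0],"spin":0},{"grip":0,"travel":[0.001,0,0],"spin":0},{"grip":0,"travel":[0,0,0],"spin":0},{"grip":0,"travel":[0,0,0],"spin":0}]'
python3 -c "
from h import *
go(.409,-.308,.0506,10.3)
for p2 in (12,16): print(beads(roi=(220,0,200,200),p2=p2)[1])"
```

```text
t: 13.15
position: [0.5472, -0.2798, 0.0512]
ee_rot: [-3.129, -0.276, 0.004]
contact_force: [-6.8, -2.3, 1.0]
gripper_width: 0.0155
gripper_force: 59.2
t 13.15 pos [ 0.5472 -0.2798  0.0512] yaw 10.097250041713929 tiltz [-0.0025  0.0002 -1.    ] | travel(mm) [-140.9533    3.5245    0.9335] spin -0.2027499582860628
[[324.5  63.5  13.8]
 [353.5  60.5  14.7]
 [295.5  61.5  16.1]
 [378.5  71.5  15. ]
 [271.5  74.5  13.8]
 [379.5 180.5  14.9]]
[[271.5  74.5  13.8]
 [378.5  71.5  15. ]
 [325.5  59.5  17.2]
 [352.5  61.5  16. ]
 [291.5  61.5  19.4]]
```

```bash

python3 -m creep '[{"grip":0,"travel":[0,0.002,0],"spin":0},{"grip":0,"travel":[0,0.0017,0],"spin":0},{"grip":0,"travel":[-0.001,0,0],"spin":0},{"grip":0,"travel":[0,0,-0.001],"spin":0},{"grip":0,"travel":[0,0,-0.002],"spin":0},{"grip":0,"travel":[0,0,-0.003],"spin":0},{"grip":0,"travel":[0,0,-0.002],"spin":0},{"grip":0,"travel":[0,0,0],"spin":0}]'
python3 -c "
from h import *
go(.409,-.308,.0506,10.3)
for p2 in (12,16): print(beads(roi=(220,0,200,200),p2=p2)[1])"
```

```text
t: 14.05
position: [0.5479, -0.2838, 0.0599]
ee_rot: [3.129, 0.277, -0.0]
contact_force: [-5.0, -1.0, -1.4]
gripper_width: 0.0149
gripper_force: 58.7
t 14.05 pos [ 0.5479 -0.2838  0.0599] yaw 10.100660280753331 tiltz [-0.0001 -0.0003 -1.    ] | travel(mm) [-140.9591   -0.5025    9.3352] spin -0.19933971924666594
[[345.5  60.5  16.1]
 [364.5  70.5  16. ]
 [289.5  61.5  13.8]
 [320.5  60.5  16.1]
 [264.5  70.5  12.7]]
[[289.5  62.5  15. ]
 [265.5  71.5  13.8]
 [317.5  64.5  16.1]
 [365.5  71.5  14.9]
 [347.5  62.5  16.1]]
```

```bash

python3 -m creep '[{"grip":0,"travel":[-0.001,0,-0.002],"spin":0},{"grip":0,"travel":[0,0,-0.003],"spin":0},{"grip":0,"travel":[0,0,-0.004],"spin":0},{"grip":0,"travel":[0,0,-0.004],"spin":0},{"grip":0,"travel":[0,0,-0.004],"spin":0},{"grip":0,"travel":[0,0,-0.003],"spin":0},{"grip":0,"travel":[0,0,-0.001],"spin":0},{"grip":0,"travel":[0,0,0],"spin":0}]'
python3 -c "
from h import *
go(.409,-.308,.0786,10.3)
for p2 in (12,16): print(beads(roi=(220,0,200,200),p2=p2)[1])"
```

```text
t: 14.95
position: [0.5475, -0.2835, 0.081]
ee_rot: [3.129, 0.277, 0.001]
contact_force: [0.3, -0.8, -1.2]
gripper_width: 0.015
gripper_force: 58.7
t 14.95 pos [ 0.5475 -0.2835  0.081 ] yaw 10.13298348972282 tiltz [ 0.0009 -0.0001 -1.    ] | travel(mm) [-140.6386   -0.2554    2.2924] spin -0.16701651027719322
[[320.5  59.5  19.4]
 [348.5  60.5  13.8]
 [288.5  65.5  18.3]
 [371.5  66.5  11.6]
 [274.5  73.5  12.7]]
[[348.5  61.5  14.9]
 [288.5  65.5  18.3]
 [320.5  59.5  19.4]
 [364.5  73.5  12.2]
 [272.5  74.5  11. ]]
```

```bash

python3 -m creep '[{"grip":0,"travel":[0.001,0,0],"spin":0},{"grip":0,"travel":[0.0015,0,0],"spin":0},{"grip":0,"travel":[0.0015,0,0],"spin":0},{"grip":0,"travel":[0.001,0,0.001],"spin":0},{"grip":0,"travel":[0,0,0.002],"spin":0},{"grip":0,"travel":[0,0,0.003],"spin":0},{"grip":0,"travel":[0,0,0.003],"spin":0},{"grip":0,"travel":[0,0,0.002],"spin":0}]'
python3 -c "
from h import *
go(.409,-.308,.0786,10.3)
for p2 in (12,16): print(beads(roi=(220,0,200,200),p2=p2)[1])"
```

```text
t: 15.85
position: [0.5517, -0.2836, 0.0706]
ee_rot: [3.128, 0.276, 0.0]
contact_force: [-6.7, 0.5, 11.2]
gripper_width: 0.0152
gripper_force: 59.7
t 15.85 pos [ 0.5517 -0.2836  0.0706] yaw 10.071233952203078 tiltz [ 0.0003 -0.001  -1.    ] | travel(mm) [-144.7271   -0.9508   -8.0554] spin -0.2287660477969098
[[318.5  58.5  15. ]
 [347.5  54.5  17.2]
 [291.5  52.5  17.2]
 [268.5  80.5  12.1]
 [364.5  79.5  11.1]]
[[350.5  53.5  15. ]
 [317.5  56.5  13.8]
 [287.5  53.5  14.9]
 [268.5  79.5  11.3]
 [364.5  78.5  10.5]]
```

```bash

python3 -m creep '[{"grip":0,"travel":[0,0,0.002],"spin":0},{"grip":0,"travel":[0,0,0.002],"spin":0},{"grip":0,"travel":[0,0,0.002],"spin":0},{"grip":0,"travel":[0,0,0.002],"spin":0},{"grip":0,"travel":[0,0,0.002],"spin":0},{"grip":0,"travel":[0,0,0.002],"spin":0},{"grip":0,"travel":[0,0,0.001],"spin":0},{"grip":0,"travel":[0,0,0],"spin":0}]'
python3 -c "
from h import *
go(.409,-.308,.0786,10.3)
for p2 in (12,16): im,c=beads(roi=(220,0,200,200),p2=p2);print(c)
cv2.imwrite('pics/w6.png',im[:,:,::-1])"
```

```text
t: 16.75
position: [0.5505, -0.2845, 0.0573]
ee_rot: [3.128, 0.274, -0.002]
contact_force: [-8.6, -1.5, 8.0]
gripper_width: 0.0151
gripper_force: 58.9
t 16.75 pos [ 0.5505 -0.2845  0.0573] yaw 10.001911448247311 tiltz [-0.0014 -0.0016 -1.    ] | travel(mm) [-143.4837   -1.4385  -21.0502] spin -0.29808855175269855
[[318.5 155.5  13.8]
 [347.5 155.5  13.8]
 [289.5 156.5  14.7]
 [391.5  53.5  16.1]]
[[290.5 156.5  14.6]
 [346.5 156.5  12.7]
 [317.5 157.5  12.5]]
```

All three beads rolled to the back of the bowl (row 156): the scoop pivoted mouth-up about 11° in the grasp. Next I carry it to the scale.

```bash

python3 -m creep '[{"grip":0,"travel":[0,0,-0.005],"spin":0},{"grip":0,"travel":[0,0,-0.01],"spin":0},{"grip":0,"travel":[0,0,-0.02],"spin":0},{"grip":0,"travel":[0,0,-0.02],"spin":0},{"grip":0,"travel":[0,0,-0.02],"spin":0},{"grip":0,"travel":[-0.0022,-0.01,-0.005],"spin":0},{"grip":0,"travel":[-0.0045,-0.02,0],"spin":0},{"grip":0,"travel":[-0.0067,-0.03,0],"spin":0}]' && python3 -m creep '[{"grip":0,"travel":[-0.0067,-0.03,0],"spin":0},{"grip":0,"travel":[-0.0067,-0.03,0],"spin":0},{"grip":0,"travel":[-0.0067,-0.03,0],"spin":0},{"grip":0,"travel":[-0.0067,-0.03,0],"spin":0},{"grip":0,"travel":[-0.0067,-0.03,0],"spin":0},{"grip":0,"travel":[-0.0067,-0.03,0],"spin":0},{"grip":0,"travel":[-0.0045,-0.02,0],"spin":0},{"grip":0,"travel":[-0.0022,-0.01,0],"spin":0}]'
python3 -c "
from h import *
go(.444,-.028,.0605,10.3);print(read_state()['joints'])
im,c=beads(roi=(220,0,200,200),p2=14);print(c);cv2.imwrite('pics/w7.png',im[:,:,::-1])
im=pic('top','t2.png')
# white spots in blue tray area and lip/scale corner pixels
hsv=cv2.cvtColor(im,cv2.COLOR_RGB2HSV);m=((hsv[...,2]>120)&(hsv[...,1]<90)).astype(np.uint8)[160:260,365:418]
print(cv2.connectedComponentsWithStats(m)[2:])"
```

```text
t: 17.65
position: [0.5277, -0.2259, 0.1362]
ee_rot: [3.129, 0.275, 0.0]
contact_force: [0.2, -0.4, -1.8]
gripper_width: 0.015
gripper_force: 58.5
t: 18.45
position: [0.4438, -0.0249, 0.1363]
ee_rot: [-3.129, -0.283, 0.001]
contact_force: [0.4, 0.2, -2.1]
gripper_width: 0.0149
gripper_force: 58.6
t 18.45 pos [ 0.4438 -0.0249  0.1363] yaw 10.322570480967448 tiltz [-0.0006  0.0003 -1.    ] | travel(mm) [-0.3157  3.0951 75.7702] spin 0.022570480967459616
[ 0.2494  0.0853 -0.2771  1.9611  0.0258  1.0991 -1.4291]
[[315.5 156.5  13.8]
 [286.5 156.5  13.8]
 [343.5 157.5  15. ]]
(array([[   0,    0,   53,  100, 5259],
       [  25,    8,    5,    6,   24],
       [   6,   12,    5,    5,   17]], dtype=int32), array([[26.0527, 49.7946],
       [27.    , 10.2917],
       [ 8.2941, 13.7059]]))
```

```bash

python3 -m creep '[{"grip":0,"travel":[0,0.001,0.01],"spin":0},{"grip":0,"travel":[0,0.001,0.02],"spin":0},{"grip":0,"travel":[0,0.001,0.02],"spin":0},{"grip":0,"travel":[0,0,0.012],"spin":0},{"grip":0,"travel":[0,0,0.008],"spin":0},{"grip":0,"travel":[0,0,0.004],"spin":0},{"grip":0,"travel":[0,0,0.002],"spin":0},{"grip":0,"travel":[0,0,0],"spin":0}]' && python3 -m creep '[{"grip":0.17,"travel":[0,0,0],"spin":0},{"grip":0.17,"travel":[0,0,0],"spin":0},{"grip":0.175,"travel":[0,0,0],"spin":0},{"grip":0.175,"travel":[0,0,0],"spin":0},{"grip":0.18,"travel":[0,0,0],"spin":0},{"grip":0.18,"travel":[0,0,0],"spin":0},{"grip":0.18,"travel":[0,0,0],"spin":0},{"grip":0.18,"travel":[0,0,0],"spin":0}]'
python3 -c "
from h import *
go(.444,-.028,.0605,10.3)
im,c=beads(roi=(220,0,200,200),p2=14);print(c);cv2.imwrite('pics/w8.png',im[:,:,::-1])"
```

```text
t: 19.35
position: [0.446, -0.0305, 0.0609]
ee_rot: [3.129, 0.277, 0.001]
contact_force: [-0.2, 1.0, -1.1]
gripper_width: 0.0151
gripper_force: 58.5
t: 20.15
position: [0.4457, -0.0304, 0.0606]
ee_rot: [-3.129, -0.277, -0.0]
contact_force: [0.4, -0.4, -0.6]
gripper_width: 0.0154
gripper_force: 28.8
t 20.15 pos [ 0.4457 -0.0304  0.0606] yaw 10.127162081091935 tiltz [-0.      0.0001 -1.    ] | travel(mm) [-1.2218 -2.6801  0.1132] spin -0.17283791890807265
[[309.5 156.5  13.8]
 [338.5 157.5  12.7]
 [279.5 157.5  13.2]]
```

```bash

python3 -m creep '[{"grip":0.183,"travel":[0,0,0],"spin":0},{"grip":0.183,"travel":[0,0,0],"spin":0},{"grip":0.185,"travel":[0,0,0],"spin":0},{"grip":0.185,"travel":[0,0,0],"spin":0},{"grip":0.187,"travel":[0,0,0],"spin":0},{"grip":0.187,"travel":[0,0,0],"spin":0},{"grip":0.187,"travel":[0,0,0],"spin":0},{"grip":0.187,"travel":[0,0,0],"spin":0}]'
python3 -c "
from h import *
im,c=beads(roi=(220,0,200,200),p2=14);print(c);cv2.imwrite('pics/w9.png',im[:,:,::-1])
a=cv2.imread('pics/w9.png').astype(int);b=cv2.imread('pics/w8.png').astype(int)
print(np.abs(a-b).sum(2)[:200,220:420].mean())"
```

```text
t: 21.0
position: [0.4459, -0.0304, 0.0608]
ee_rot: [-3.129, -0.277, -0.001]
contact_force: [-0.2, 0.4, 0.1]
gripper_width: 0.0159
gripper_force: 1.5
[[283.5 163.5  12.5]
 [332.5 167.5  19.4]
 [308.5 164.5  13.8]]
59.82725
```

```bash

python3 -m creep '[{"grip":0.22,"travel":[0,0,0],"spin":0},{"grip":0.3,"travel":[0,0,0],"spin":0},{"grip":0.5,"travel":[0,0,0],"spin":0},{"grip":0.7,"travel":[0,0,0],"spin":0},{"grip":0.7,"travel":[0,0,-0.02],"spin":0},{"grip":0.7,"travel":[0,0,-0.03],"spin":0},{"grip":0.7,"travel":[0,0,-0.02],"spin":0},{"grip":0.7,"travel":[0,0,0],"spin":0}]' && python3 -m creep '[{"grip":0.7,"travel":[0,0,0],"spin":0},{"grip":0.7,"travel":[0,0,0],"spin":0},{"grip":0.7,"travel":[0,0,0],"spin":0},{"grip":0.7,"travel":[0,0,0],"spin":0},{"grip":0.7,"travel":[0,0,0],"spin":0},{"grip":0.7,"travel":[0,0,0],"spin":0},{"grip":0.7,"travel":[0,0,0],"spin":0},{"grip":0.7,"travel":[0,0,0],"spin":0}]'
python3 -c "
from h import *
go(.444,-.028,.0605,10.3)
im,c=beads(roi=(220,0,200,240),r=(7,16),p2=12);print(c);cv2.imwrite('pics/w10.png',im[:,:,::-1])
s=read_state();M=R.from_rotvec(s['ee_rot']).as_matrix();T=wristT(s)
hsv=cv2.cvtColor(im,cv2.COLOR_RGB2HSV);m=(hsv[...,0]>3)&(hsv[...,0]<18)&(hsv[...,1]>170)&(hsv[...,2]>90)
m=cv2.morphologyEx(m.astype(np.uint8),cv2.MORPH_OPEN,np.ones((5,5)))
n,l,st,ce=cv2.connectedComponentsWithStats(m);print(st[1:],ce[1:])
i=1+st[1:,4].argmax();ys,xs=np.where(l==i)
for r in range(ys.min(),ys.max(),12): print(r,xs[ys==r].min(),xs[ys==r].max(),end='; ')
"
```

```text
t: 21.85
position: [0.4476, -0.0305, 0.1335]
ee_rot: [3.128, 0.277, 0.008]
contact_force: [-0.6, -0.0, -0.6]
gripper_width: 0.0595
gripper_force: 0.0
t: 22.65
position: [0.4457, -0.0304, 0.1306]
ee_rot: [-3.129, -0.277, -0.0]
contact_force: [-0.3, 0.1, 0.0]
gripper_width: 0.0597
gripper_force: 0.0
t 22.65 pos [ 0.4457 -0.0304  0.1306] yaw 10.126266531312295 tiltz [ 0.0001  0.0001 -1.    ] | travel(mm) [-1.2691 -2.6808 70.1241] spin -0.17373346868771478
[[311.5 142.5   9.6]
 [335.5 149.5  15.4]
 [291.5 144.5  10.6]]
[[ 302  156   31  114 3106]
 [ 303  272   29    8  198]] [[317.1391 215.3052]
 [317.0505 275.6111]]
156 307 327; 168 306 328; 180 305 329; 192 305 329; 204 304 330; 216 303 331; 228 303 331; 240 303 332; 252 303 332; 264 302 332;
```

View pics/w10.png

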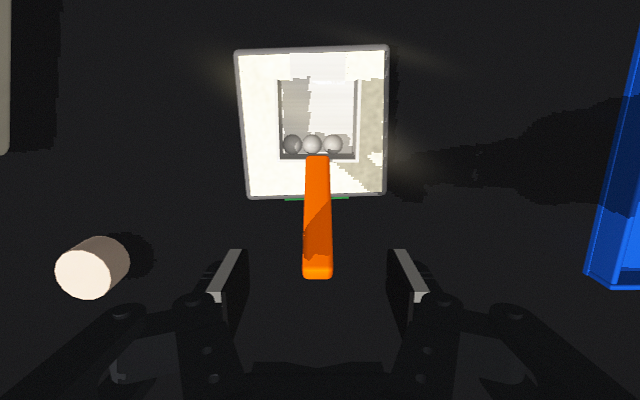

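Last view: the scoop stands level on the scale, released, with three beads at the back of its bowl at (292,144), (312,143) and (333,145). I'll re-grasp it and lift.

```bash

python3 -m creep '[{"grip":0.7,"travel":[0,0,0.02],"spin":0},{"grip":0.7,"travel":[0,0,0.025],"spin":0},{"grip":0.7,"travel":[0,0,0.018],"spin":0},{"grip":0.5,"travel":[0,0,0.005],"spin":0},{"grip":0.3,"travel":[0,0,0],"spin":0},{"grip":0.2,"travel":[0,0,0],"spin":0},{"grip":0.1,"travel":[0,0,0],"spin":0},{"grip":0,"travel":[0,0,0],"spin":0}]' && python3 -m creep '[{"grip":0,"travel":[0,0,0],"spin":0},{"grip":0,"travel":[0,0,-0.003],"spin":0},{"grip":0,"travel":[0,0,-0.008],"spin":0},{"grip":0,"travel":[0,0,-0.015],"spin":0},{"grip":0,"travel":[0,0,-0.025],"spin":0},{"grip":0,"travel":[0,0,-0.03],"spin":0},{"grip":0,"travel":[0,0,-0.02],"spin":0},{"grip":0,"travel":[0,0,-0.01],"spin":0}]'
python3 -c "
from h import *
im,c=beads(roi=(220,0,200,220),p2=14);print(c);cv2.imwrite('pics/w11.png',im[:,:,::-1])
# bowl rear wall top edge & lip rows along column profile
g=cv2.cvtColor(im,cv2.COLOR_RGB2GRAY).astype(int)
for c in (280,300,290,345): d=np.diff(g[:230,c]);k=np.where(np.abs(d)>25)[0];print(c,[(int(i),int(d[i])) for i in k])
for r in (60,100,140): d=np.diff(g[r,230:410]);k=np.where(np.abs(d)>25)[0];print('row',r,[(int(i)+230,int(d[i])) for i in k])
r=np.hypot(.5327,.3615)
go(.5327-.08*np.cos(np.radians(10)),.3615-.08*np.sin(np.radians(10)),.18,10)"
```

```text
t: 23.5
position: [0.4464, -0.0305, 0.0636]
ee_rot: [3.129, 0.277, 0.003]
contact_force: [-1.3, 1.0, 5.5]
gripper_width: 0.0154
gripper_force: 58.9
t: 24.3
position: [0.4466, -0.0305, 0.176]
ee_rot: [3.129, 0.277, 0.005]
contact_force: [0.3, 1.0, -1.3]
gripper_width: 0.0152
gripper_force: 58.4
[[308.5 163.5  15. ]
 [337.5 161.5  13.4]
 [283.5 162.5  12.2]]
280 [(36, 55), (37, 175), (148, -61), (184, 136), (188, -242)]
300 [(36, 60), (37, 173), (70, -74), (173, -77), (184, 132), (188, -161)]
290 [(36, 58), (37, 176), (74, -72), (150, -60), (183, 27), (184, 132), (188, -242)]
345 [(36, 51), (37, 172), (145, -68), (150, -60), (170, -42), (173, -35), (184, 135), (188, -244)]
row 60 [(245, 48), (246, 51), (278, 66), (279, 51), (373, -155), (377, -42), (378, -33)]
row 100 [(247, 40), (248, 56), (251, 34), (252, 62), (260, -70), (261, -64), (267, 50), (268, 75), (270, -63), (307, 36), (365, -40), (366, -45), (372, 39), (373, 48), (378, -241)]
row 140 [(251, 60), (252, 44), (255, 81), (262, -111), (263, -32), (269, 36), (305, 43), (364, -69), (371, 47), (376, -158)]
t 24.35 pos [ 0.4469 -0.0305  0.1765] yaw 10.121561892220303 tiltz [ 0.004  -0.0003 -1.    ] | travel(mm) [  73.3579 -370.9507   -3.5836] spin 0.12156189222031344
```

```bash
cat >> h.py <<'E'
def fitscoop(lip,rear,tz=.0453):
    """pixel rows of lip (x35,z1.2) and rear wall top outer edge (x-35,z28) -> tool-frame origin x, pitch-down deg, for a pivot at the pinch"""
    from scipy.optimize import fsolve
    c=get_calibration('wrist');K=np.array(c['intrinsics']);Ti=np.linalg.inv(np.array(c['T_tool_cam']))
    def row(p): q=Ti@np.r_[p,1];q=K@q[:3];return q[1]/q[2]
    def f(v):
        ox,th=v;o=[]
        for X,Z in((.035,.0012),(-.035,.028)):
            a=ox+X;b=(tz-Z)+pinch_z # depth below pinch
            o.append(row([a*np.cos(th)-b*np.sin(th),0,a*np.sin(th)+b*np.cos(th)-pinch_z]))
        return np.array(o)-[lip,rear]
    v=fsolve(f,[.06,0.]);return v[0]*1e3,np.degrees(v[1])
def rows(im,c=290):
    g=cv2.cvtColor(im,cv2.COLOR_RGB2GRAY).astype(int);d=np.diff(g[:260,c]);k=np.where(np.abs(d)>25)[0];return [(int(i),int(d[i])) for i in k]
E
python3 -c "
from h import *
print(fitscoop(47.5,198),fitscoop(37.5,188.5))"
```

```text
(np.float64(60.563647884411715), np.float64(0.4119053830248967)) (np.float64(65.29493044416151), np.float64(0.5405813435086367))
```

```bash

python3 -m creep '[{"grip":0,"travel":[0.002,-0.01,0],"spin":0},{"grip":0,"travel":[0.004,-0.02,0],"spin":0},{"grip":0,"travel":[0.005,-0.03,0],"spin":0},{"grip":0,"travel":[0.005,-0.03,0],"spin":0},{"grip":0,"travel":[0.005,-0.03,0],"spin":0},{"grip":0,"travel":[0.005,-0.03,0],"spin":0},{"grip":0,"travel":[0.005,-0.03,0],"spin":0},{"grip":0,"travel":[0.005,-0.03,0],"spin":0}]' && python3 -m creep '[{"grip":0,"travel":[0.005,-0.03,0],"spin":0},{"grip":0,"travel":[0.005,-0.03,0],"spin":0},{"grip":0,"travel":[0.005,-0.03,0],"spin":0},{"grip":0,"travel":[0.005,-0.03,0],"spin":0},{"grip":0,"travel":[0.005,-0.02,0],"spin":0},{"grip":0,"travel":[0.004,-0.012,0],"spin":0},{"grip":0,"travel":[0.0025,-0.006,0],"spin":0},{"grip":0,"travel":[0.001,-0.003,0],"spin":0}]'
python3 -c "
from h import *
im,c=beads(roi=(220,0,200,220),p2=14);print(c);cv2.imwrite('pics/w12.png',im[:,:,::-1])
go(.5327-.085*np.cos(np.radians(10)),.3615-.085*np.sin(np.radians(10)),.1653,10);print(read_state()['joints'])
s=read_state();T=wristT(s)
# where crucible rim shows in the wrist view vs predicted
c=get_calibration('wrist');K=np.array(c['intrinsics']);Ti=np.linalg.inv(T)
P=[]
for a in range(0,360,30):
  p=np.array([.5327+.046*np.cos(np.radians(a)),.3615+.046*np.sin(np.radians(a)),.105,1]);q=K@(Ti@p)[:3];P.append(q[:2]/q[2])
print(np.array(P).round(0).tolist())
g=cv2.cvtColor(im,cv2.COLOR_RGB2GRAY).astype(int)
for r in (10,20,30,60,90): d=np.diff(g[r]);k=np.where(np.abs(d)>25)[0];print(r,[(int(i),int(d[i])) for i in k])"
```

```text
t: 25.15
position: [0.4428, 0.1843, 0.172]
ee_rot: [3.129, 0.278, -0.004]
contact_force: [0.4, -0.2, -1.4]
gripper_width: 0.015
gripper_force: 58.5
t: 25.95
position: [0.4477, 0.3467, 0.1728]
ee_rot: [3.129, 0.277, -0.002]
contact_force: [-0.1, -0.0, -0.1]
gripper_width: 0.0153
gripper_force: 58.5
[[310.5 160.5  12.5]
 [336.5 160.5  13.6]
 [282.5 159.5  13.8]]
t 26.0 pos [0.4479 0.3467 0.173 ] yaw 10.106858961859334 tiltz [-0.0008 -0.0005 -1.    ] | travel(mm) [1.1006 0.1643 7.7281] spin 0.10685896185933075
[-0.2723  0.3455 -0.556   1.601   0.1891  1.2503 -2.2561]
[[332.0, -21.0], [287.0, -16.0], [252.0, 12.0], [236.0, 55.0], [242.0, 99.0], [267.0, 133.0], [303.0, 150.0], [343.0, 147.0], [376.0, 124.0], [396.0, 85.0], [395.0, 40.0], [372.0, 1.0]]
10 [(244, 63), (245, 110), (246, 43), (266, -84), (267, -38), (366, 36), (367, 26), (377, -56), (378, -43), (409, 39), (410, 42), (566, -36), (567, -124)]
20 [(242, 50), (243, 107), (244, 60), (248, 33), (258, -64), (259, -60), (374, 39), (384, -33), (385, -78), (421, 40), (422, 43), (564, -55), (565, -127), (624, 36), (625, 92), (626, 38), (627, -53)]
30 [(240, 34), (241, 94), (242, 59), (252, -49), (253, -78), (292, 32), (293, 26), (318, 35), (341, -43), (342, -30), (380, 43), (389, -62), (390, -57), (392, 30), (426, 39), (427, 40), (560, -72), (561, -101), (623, 72), (624, 74), (638, -40)]
60 [(232, 55), (233, 90), (234, 29), (236, 27), (244, -99), (270, 37), (271, 37), (363, -147), (384, 40), (385, 61), (388, 35), (396, -40), (397, -75), (435, 34), (436, 33), (547, -34), (548, -131), (619, 69), (620, 72)]
90 [(230, 93), (231, 89), (240, 30), (248, -92), (255, 56), (256, 27), (260, -116), (268, 35), (305, 33), (306, 45), (366, -89), (373, 52), (374, 41), (378, -71), (379, -54), (385, 42), (386, 26), (392, -26), (393, -42), (458, 41), (459, 32), (535, -57), (536, -60)]
```

```bash

python3 -m creep '[{"grip":0,"travel":[0.001,0,0.004],"spin":0},{"grip":0,"travel":[0,0,0.0037],"spin":0},{"grip":0.178,"travel":[0,0,0],"spin":0},{"grip":0.18,"travel":[0,0,0],"spin":0},{"grip":0.182,"travel":[0,0,0],"spin":0},{"grip":0.183,"travel":[0,0,0],"spin":0},{"grip":0.184,"travel":[0,0,0],"spin":0},{"grip":0.184,"travel":[0,0,0],"spin":0}]'
python3 -c "
from h import *
im,c=beads(roi=(220,0,200,220),p2=14);print(c);cv2.imwrite('pics/w13.png',im[:,:,::-1])
go(.5327-.085*np.cos(np.radians(10)),.3615-.085*np.sin(np.radians(10)),.1653,10);print(rows(im,275),rows(im,290))
print(rows(cv2.imread('pics/w12.png')[:,:,::-1].copy(),275))"
```

```text
t: 26.8
position: [0.4489, 0.347, 0.166]
ee_rot: [-3.129, -0.277, -0.0]
contact_force: [-0.2, 0.5, -1.3]
gripper_width: 0.0155
gripper_force: 15.7
[[336.5 160.5  13.8]
 [309.5 159.5  13.6]
 [283.5 160.5  13.6]]
t 26.85 pos [0.4489 0.347  0.166 ] yaw 10.128854510892857 tiltz [ 0.0001  0.0001 -1.    ] | travel(mm) [0.0598 0.305  0.7003] spin 0.12885451089286448
[(2, -94), (76, -53), (149, -36), (171, 59), (173, -55), (184, 145), (190, -33), (191, 43), (192, -90), (193, -134)] [(31, 29), (32, 36), (37, 37), (73, -83), (149, -72), (173, -55), (184, 142), (195, 36), (196, -154), (197, -70), (243, 39)]
[(2, -31), (3, -82), (76, -34), (149, -42), (171, 55), (173, -32), (184, 143), (188, -94), (189, -127)]
```

```bash

python3 -m creep '[{"grip":0.185,"travel":[0,0,0],"spin":0},{"grip":0.185,"travel":[0,0,0],"spin":0},{"grip":0.1855,"travel":[0,0,0],"spin":0},{"grip":0.1855,"travel":[0,0,0],"spin":0},{"grip":0.186,"travel":[0,0,0],"spin":0},{"grip":0.186,"travel":[0,0,0],"spin":0},{"grip":0.186,"travel":[0,0,0],"spin":0},{"grip":0.175,"travel":[0,0,0],"spin":0}]'
python3 -c "
from h import *
im,c=beads(roi=(220,0,200,220),p2=14);print(c);cv2.imwrite('pics/w14.png',im[:,:,::-1])
print(rows(im,275),rows(im,290))"
```

```text
t: 27.65
position: [0.4489, 0.347, 0.166]
ee_rot: [-3.129, -0.277, -0.0]
contact_force: [0.2, 0.3, -1.9]
gripper_width: 0.0157
gripper_force: 29.9
[[336.5 160.5  13.8]
 [309.5 164.5  17.2]
 [282.5 159.5  12.2]]
[(1, -54), (2, -61), (76, -51), (149, -39), (171, 62), (173, -56), (184, 144), (190, -32), (191, 43), (192, -90), (193, -135)] [(31, 27), (32, 37), (37, 39), (73, -84), (149, -67), (173, -54), (184, 144), (195, 37), (196, -157), (197, -71), (243, 39)]
```

```bash

python3 -m creep '[{"grip":0.186,"travel":[0,0,0],"spin":0},{"grip":0.1865,"travel":[0,0,0],"spin":0},{"grip":0.1865,"travel":[0,0,0],"spin":0},{"grip":0.187,"travel":[0,0,0],"spin":0},{"grip":0.187,"travel":[0,0,0],"spin":0},{"grip":0.187,"travel":[0,0,0],"spin":0},{"grip":0.175,"travel":[0,0,0],"spin":0},{"grip":0.1,"travel":[0,0,0],"spin":0}]'
python3 -c "
from h import *
im,c=beads(roi=(220,0,200,220),p2=14);print(c);cv2.imwrite('pics/w15.png',im[:,:,::-1])
print(rows(im,275),rows(im,290))"
```

```text
t: 28.5
position: [0.4489, 0.3471, 0.1661]
ee_rot: [-3.129, -0.277, -0.0]
contact_force: [0.6, 0.1, -0.5]
gripper_width: 0.0153
gripper_force: 58.4
[[295.5  45.5  11.6]
 [317.5  32.5  10.5]
 [339.5  37.5  11.6]
 [373.5 112.5  12.2]
 [267.5 109.5  11.6]]
[(2, -108), (108, 61), (110, -62), (117, 55), (123, -64), (131, 56), (136, -70), (143, 61), (150, -72), (156, 61), (162, -46), (169, 64), (176, -66), (182, 44), (187, -58), (188, 63), (189, -70), (194, 65), (195, -36), (196, -123), (198, 92), (199, 69), (202, -112), (203, -109)] [(32, 47), (35, -110), (54, 52), (55, 76), (100, -70), (196, -65), (198, 91), (199, 71), (202, -113), (203, -111), (243, 41)]
```

```bash
python3 -c "
from h import *
s=read_state();T=wristT(s);C=np.array([.5327,.3615])
for b in [(295.5,45.5),(317.5,32.5),(339.5,37.5)]:
  p=bp('wrist',b,.063,T);print(p,np.hypot(*(p[:2]-C)), 'r px expected',348.5*.007/np.linalg.norm(p-T[:3,3]))
print(fitscoop(54.5,202.5))
im=pic('top','t3.png');hsv=cv2.cvtColor(im,cv2.COLOR_RGB2HSV);print(s['contact_force'],s['joints'])"
```

```text
[0.5487 0.3787 0.063 ] 0.023497079209150472 r px expected 9.842389726478538
[0.5588 0.366  0.063 ] 0.026522540935235137 r px expected 9.813119538993321
[0.5584 0.3515 0.063 ] 0.027624181814114333 r px expected 9.8146522755022
(np.float64(58.96804341910553), np.float64(1.6606394566172418))
[0.6212 0.0566 0.2842] [-0.2732  0.3523 -0.5547  1.6086  0.1937  1.2357 -2.2583]
```

```bash
python3 -c "
from h import *
c=get_calibration('wrist');K=np.array(c['intrinsics']);Ti=np.linalg.inv(np.array(c['T_tool_cam']))
def px(X,Y,Z,th,ox=.0653,tz=.0453):
  th=np.radians(th);a=ox+X;b=(tz-Z)+pinch_z
  q=K@(Ti@np.array([a*np.cos(th)-b*np.sin(th),Y,a*np.sin(th)+b*np.cos(th)-pinch_z,1]))[:3];return (q[:2]/q[2]).round(1)
for th in (0,5,10,15,20,30,40): print(th,'lip',px(.035,-.019,.001,th),'wallfront top',px(.017,-.027,.028,th),'rear top',px(-.035,-.027,.028,th),'rear in floor',px(-.033,-.025,.0012,th))
im=cv2.imread('pics/w15.png');g=cv2.cvtColor(im,cv2.COLOR_BGR2GRAY).astype(int)
for r in (60,80,95,110,130,150,180): d=np.diff(g[r,230:410]);k=np.where(np.abs(d)>30)[0];print('row',r,[(int(i)+230,int(d[i])) for i in k])
"
```

```text
0 lip [277.4  35.9] wallfront top [253.4  70.9] rear top [259. 188.] rear in floor [270.4 172.2]
5 lip [279.6  51.1] wallfront top [256.5  80.1] rear top [260.2 193.2] rear in floor [271.4 181.1]
10 lip [281.5  66. ] wallfront top [259.3  89.8] rear top [261.2 198.8] rear in floor [272.2 190.2]
15 lip [283.1  80.6] wallfront top [261.7  99.9] rear top [262.1 204.8] rear in floor [272.9 199.5]
20 lip [284.5  95.1] wallfront top [263.9 110.2] rear top [262.9 211. ] rear in floor [273.5 209. ]
30 lip [286.8 123.5] wallfront top [267.6 131.5] rear top [264.2 224.2] rear in floor [274.3 228.5]
40 lip [288.4 151.2] wallfront top [270.4 153.3] rear top [265.1 238.3] rear in floor [274.7 248.5]
row 60 [(231, 91), (232, 75), (242, -36), (243, -83), (270, 45), (307, 36), (364, -45), (391, 32), (399, -60), (400, -48)]
row 80 [(230, 53), (231, 84), (235, 31), (243, -101), (268, 32), (365, -35), (366, -45), (374, 43), (375, 60), (390, 36), (398, -41), (399, -84), (403, 31)]
row 95 [(239, 31), (247, -100), (301, -55), (309, 49), (362, -51), (372, 46), (373, 57), (386, 33), (392, -51), (395, -49)]
row 110 [(239, -33), (245, 31), (254, -102), (261, 33), (262, 61), (266, -69), (267, -57), (272, 66), (273, 77), (275, -60), (308, 38), (309, 37), (361, -69), (367, 50), (368, 42), (372, -109), (380, 39), (389, -34)]
row 130 [(260, 32), (266, -79), (267, -59), (272, 53), (273, 56), (274, -43), (310, 32), (311, 38), (361, -69), (367, 41), (368, 38), (374, -48)]
row 150 [(266, -54), (267, -98), (272, 51), (273, 87), (275, -67), (307, 33), (308, 47), (361, -67), (367, 42)]
row 180 [(230, 41), (231, 70), (232, 61), (267, -136), (273, 32), (314, 34), (315, 52), (341, -67), (360, -34), (362, 47), (366, 35), (367, 60)]
```

Beads at (295,45), (317,32) and (339,37) back-project onto the crucible floor, within 28 mm of its centre. The scoop is pitched about 14° down. Next I push the lip against the far inner wall along an arc to tip it past 45°.

```bash

python3 -m creep '[{"grip":0.17,"travel":[0.008,0,0],"spin":0},{"grip":0.17,"travel":[0.01,0,0.001],"spin":0},{"grip":0.17,"travel":[0.01,0,0.002],"spin":0},{"grip":0.17,"travel":[0.007,0,0.002],"spin":0},{"grip":0.17,"travel":[0.004,0,0],"spin":0},{"grip":0.17,"travel":[0.004,0,0],"spin":0},{"grip":0.17,"travel":[0.003,0,0],"spin":0},{"grip":0.17,"travel":[0,0,0],"spin":0}]' && python3 -m creep '[{"grip":0.17,"travel":[0.005,0,-0.0035],"spin":0},{"grip":0.17,"travel":[0.005,0,-0.0035],"spin":0},{"grip":0.17,"travel":[0.005,0,-0.0035],"spin":0},{"grip":0.17,"travel":[0.005,0,-0.003],"spin":0},{"grip":0.17,"travel":[0.005,0,-0.003],"spin":0},{"grip":0.17,"travel":[0.002,0,-0.001],"spin":0},{"grip":0.17,"travel":[0,0,0],"spin":0},{"grip":0.17,"travel":[0,0,0],"spin":0}]'
python3 -c "
from h import *
im=pic('wrist','w16.png');print(rows(im,268),rows(im,290));s=read_state();print(s['position'],s['contact_force'])
c=get_calibration('wrist')"
```

```text
t: 29.4
position: [0.4924, 0.3551, 0.1601]
ee_rot: [3.128, 0.279, -0.007]
contact_force: [-6.2, -1.8, -1.2]
gripper_width: 0.0153
gripper_force: 58.0
t: 30.2
position: [0.5209, 0.3598, 0.1785]
ee_rot: [-3.129, -0.277, -0.001]
contact_force: [-2.8, -0.5, -2.3]
gripper_width: 0.0151
gripper_force: 57.0
[(45, 31), (46, 73), (47, 56), (48, 44), (97, -34), (98, 36), (141, 46), (151, -31), (152, -98), (234, -40), (235, -44), (236, 59), (237, 33), (257, -142), (258, -104)] [(43, 80), (44, 38), (45, 42), (102, -28), (127, 48), (135, -122), (140, 29), (141, 44), (151, -73), (231, 50), (243, -86)]
[0.5209 0.3598 0.1785] [-2.4903  0.3366 -2.0833]
```

```bash

python3 -m creep '[{"grip":0.17,"travel":[0.006,0,-0.0025],"spin":0},{"grip":0.17,"travel":[0.006,0,-0.002],"spin":0},{"grip":0.17,"travel":[0.006,0,-0.002],"spin":0},{"grip":0.17,"travel":[0.006,0,-0.001],"spin":0},{"grip":0.17,"travel":[0.006,0,0],"spin":0},{"grip":0.17,"travel":[0.006,0,0],"spin":0},{"grip":0.17,"travel":[0.006,0,0.001],"spin":0},{"grip":0.17,"travel":[0,0,0],"spin":0}]' 
python3 -c "
from h import *
im=pic('wrist','w17.png');print(rows(im,268),rows(im,290),rows(im,275));s=read_state();print(s['position'],s['contact_force'])
c=get_calibration('wrist');K=np.array(c['intrinsics']);Ti=np.linalg.inv(np.array(c['T_tool_cam']))
def px(X,Y,Z,th,ox=.0653,tz=.0453):
  th=np.radians(th);a=ox+X;b=(tz-Z)+pinch_z
  q=K@(Ti@np.array([a*np.cos(th)-b*np.sin(th),Y,a*np.sin(th)+b*np.cos(th)-pinch_z,1]))[:3];return (q[:2]/q[2]).round(1)
for th in (40,50,60,70): print(th,'lip',px(.035,-.019,.001,th),'wallfront top',px(.017,-.027,.028,th),px(.017,-.025,.028,th),'rear top',px(-.035,-.027,.028,th),px(-.035,-.025,.028,th),'handle end',px(-.083,0,.094,th))
hsv=cv2.cvtColor(im,cv2.COLOR_RGB2HSV);m=(hsv[...,0]>3)&(hsv[...,0]<18)&(hsv[...,1]>170)&(hsv[...,2]>60);ys=np.where(m.sum(1)>5)[0];print('orange rows',ys.min(),ys.max(),[ (int(r),int(m[r].sum())) for r in range(ys.min(),ys.max(),10)])
"
```

```text
t: 31.05
position: [0.5629, 0.3673, 0.1847]
ee_rot: [-3.129, -0.276, -0.0]
contact_force: [-2.4, -0.8, 0.3]
gripper_width: 0.015
gripper_force: 58.1
[(114, 36), (116, 32), (119, 41), (121, 32), (171, -41), (208, 46), (217, -60), (218, -70), (257, -92), (258, -36)] [(101, 43), (105, 57), (158, -67), (159, 40), (188, -41), (189, -52), (193, 68), (199, -33), (200, 29), (243, -37)] [(101, 67), (102, 72), (193, -33), (254, -61)]
[0.5627 0.3673 0.1847] [-1.5239  0.512  -0.4427]
40 lip [288.4 151.2] wallfront top [270.4 153.3] [273.8 153.3] rear top [265.1 238.3] [268.9 238.3] handle end [315.7 326.4]
50 lip [289.6 178.7] wallfront top [272.4 175.5] [275.7 175.5] rear top [265.5 253.1] [269.3 253.1] handle end [315.7 306.3]
60 lip [290.4 206.1] wallfront top [273.9 198.1] [277.1 198.1] rear top [265.6 268.5] [269.3 268.5] handle end [315.7 285.4]
70 lip [290.7 233.7] wallfront top [274.8 221.1] [277.9 221.1] rear top [265.2 284.3] [269.  284.3] handle end [315.8 265. ]
orange rows 174 339 [(174, 6), (184, 15), (194, 16), (204, 10), (214, 0), (224, 0), (234, 0), (244, 0), (254, 0), (264, 26), (274, 33), (284, 37), (294, 42), (304, 48), (314, 52), (324, 52), (334, 49)]
```

```bash

python3 -m creep '[{"grip":0.17,"travel":[0.006,0,0.001],"spin":0},{"grip":0.17,"travel":[0.004,0,0.001],"spin":0},{"grip":0.17,"travel":[0,0,0],"spin":0},{"grip":0.17,"travel":[0,0,0],"spin":0},{"grip":0.17,"travel":[-0.01,0,-0.002],"spin":0},{"grip":0.17,"travel":[-0.015,0,-0.003],"spin":0},{"grip":0.17,"travel":[-0.02,0,-0.002],"spin":0},{"grip":0.17,"travel":[-0.015,0,-0.002],"spin":0}]' 
python3 -c "
from h import *
im,c=beads(roi=(200,0,250,220),r=(8,14),p2=13);cv2.imwrite('pics/w18.png',im[:,:,::-1]);s=read_state();T=wristT(s);print(s['position'],s['contact_force'])
for b in c: p=bp('wrist',b[:2],.063,T);print(b,np.hypot(p[0]-.5327,p[1]-.3615))
print(rows(im,268),rows(im,275))
go(.5327-.029*.985,.3615-.029*.174,.192,10)"
```

```text
t: 31.9
position: [0.5119, 0.3582, 0.1921]
ee_rot: [-3.129, -0.277, -0.002]
contact_force: [-0.6, -0.1, -1.3]
gripper_width: 0.0152
gripper_force: 58.2
[0.5099 0.3588 0.1928] [-1.6725  2.2147 -1.0759]
[316.5 129.5   9.6] 0.025008541852134365
[335.5 134.5   8.8] 0.02496408079727072
[298.5 141.5   8.4] 0.02206579006589248
[(139, -37), (140, -44), (208, 46), (209, 45), (250, -61), (251, -93), (252, -48)] [(31, 67), (32, 55), (33, 36), (34, 27), (131, -37), (132, -45), (203, 27), (254, -57)]
t 31.95 pos [0.5099 0.3588 0.1928] yaw 10.234247434287338 tiltz [ 0.0008  0.0005 -1.    ] | travel(mm) [-6.1034  1.2727  0.8158] spin 0.23424743428734018
```

```bash

python3 -m creep '[{"grip":0.17,"travel":[-0.008,0,0],"spin":0},{"grip":0.17,"travel":[-0.008,0,0],"spin":0},{"grip":0.17,"travel":[-0.008,0,0.001],"spin":0},{"grip":0.17,"travel":[-0.008,0,0.001],"spin":0},{"grip":0.17,"travel":[-0.008,0,0.001],"spin":0},{"grip":0.17,"travel":[-0.008,0,0.002],"spin":0},{"grip":0.17,"travel":[-0.008,0,0.003],"spin":0},{"grip":0.17,"travel":[-0.005,0,0.002],"spin":0}]' 
python3 -c "
from h import *
im=pic('wrist','w19.png');s=read_state();print(s['position'],s['contact_force'])
print(rows(im,268),rows(im,275),rows(im,290))
go(.5327-.115*.985,.3615-.115*.174,.165,10)"
```

```text
t: 32.75
position: [0.4525, 0.3479, 0.1825]
ee_rot: [-3.129, -0.277, -0.002]
contact_force: [2.2, 0.4, 6.2]
gripper_width: 0.0152
gripper_force: 58.1
[0.4518 0.3478 0.1822] [1.5363 0.2906 6.3727]
[(27, -39), (28, -65), (126, 66), (127, 44), (228, -43), (229, -35), (230, -67), (231, -58)] [(7, -28), (10, 28), (20, -39), (21, -65), (133, 42), (134, 75), (142, -65), (143, -37), (213, 29), (219, -32), (221, 30), (224, 37), (225, 39), (228, -44), (229, -32), (233, -89), (234, -47)] [(2, 27), (11, -79), (12, -37), (44, 35), (45, 33), (47, -32), (48, -49), (49, -29), (61, 55), (62, 42), (120, -27), (121, -30), (122, 36), (123, 44), (139, -47), (224, 40), (225, 36), (228, -44), (229, -28), (233, -87), (234, -50), (243, 41)]
t 32.8 pos [0.4518 0.3478 0.1822] yaw 10.163903743674034 tiltz [ 0.0007  0.0003 -1.    ] | travel(mm) [-32.9924   0.5363  17.1926] spin 0.16390374367404092
```

```bash

python3 -m creep '[{"grip":0.17,"travel":[-0.006,0,0.002],"spin":0},{"grip":0.17,"travel":[-0.006,0,0.003],"spin":0},{"grip":0.17,"travel":[-0.006,0,0.003],"spin":0},{"grip":0.17,"travel":[-0.006,0,0.004],"spin":0},{"grip":0.17,"travel":[-0.006,0,0.005],"spin":0},{"grip":0.17,"travel":[-0.006,0,0.005],"spin":0},{"grip":0.17,"travel":[-0.004,0,0.004],"spin":0},{"grip":0.17,"travel":[-0.002,0,0.003],"spin":0}]' 
python3 -c "
from h import *
im=pic('wrist','w20.png');s=read_state();print(s['position'],s['contact_force'])
print(rows(im,265),rows(im,275),rows(im,350))
go(.5327-.128*.985,.3615-.128*.174,.151,10)"
```

```text
t: 33.6
position: [0.4104, 0.3402, 0.1525]
ee_rot: [3.129, 0.278, -0.002]
contact_force: [-2.3, -1.5, 8.0]
gripper_width: 0.0156
gripper_force: 57.4
[0.41   0.3401 0.1521] [-1.2238  0.0793  4.8337]
[(53, 33), (54, 84), (64, -28), (65, -27), (78, -59), (79, -46), (179, 26), (186, 28), (187, 61), (191, -144), (192, -82)] [(44, -26), (61, 85), (62, 33), (72, -46), (80, -36), (176, -54), (187, 109), (188, 41), (191, -144), (192, -74)] [(167, -89), (176, -49), (187, 97), (188, 55), (191, -95), (192, -130), (243, 30)]
t 33.65 pos [0.41   0.3401 0.1521] yaw 10.170766810426423 tiltz [-0.0018 -0.0011 -1.    ] | travel(mm) [-3.4751  0.2175  1.1195] spin 0.1707668104264144
```

```bash

python3 -m creep '[{"grip":0,"travel":[0,0,-0.01],"spin":0},{"grip":0,"travel":[0,0,-0.02],"spin":0},{"grip":0,"travel":[-0.0016,0.02,0],"spin":0},{"grip":0,"travel":[-0.0032,0.04,0],"spin":0},{"grip":0,"travel":[-0.0032,0.04,0],"spin":0},{"grip":0,"travel":[-0.0032,0.04,0],"spin":0},{"grip":0,"travel":[-0.0032,0.04,0],"spin":0},{"grip":0,"travel":[-0.0032,0.04,0],"spin":0}]' && python3 -m creep '[{"grip":0,"travel":[-0.0032,0.04,0],"spin":0},{"grip":0,"travel":[-0.0032,0.04,0],"spin":0},{"grip":0,"travel":[-0.0032,0.04,0],"spin":0},{"grip":0,"travel":[-0.0016,0.02,0.02],"spin":0},{"grip":0,"travel":[0,0.011,0.03],"spin":0},{"grip":0,"travel":[0,0,0.03],"spin":0},{"grip":0,"travel":[0,0,0.015],"spin":0},{"grip":0,"travel":[0,0,0],"spin":0}]' 
python3 -c "
from h import *
im=pic('wrist','w21.png');print(rows(im,275))
go(.4457,-.0305,.0645,10.1)"
```

```text
t: 34.45
position: [0.4318, 0.1191, 0.1828]
ee_rot: [-3.129, -0.277, 0.003]
contact_force: [1.2, -0.3, -2.1]
gripper_width: 0.0154
gripper_force: 58.6
t: 35.25
position: [0.4457, -0.0297, 0.0855]
ee_rot: [-3.128, -0.277, 0.01]
contact_force: [0.7, 0.1, -1.7]
gripper_width: 0.0152
gripper_force: 58.7
[(34, 43), (35, 35), (42, 89), (80, -49), (81, -27), (176, -59), (187, 94), (188, 56), (212, -49), (213, -78), (216, -81)]
t 35.3 pos [ 0.447  -0.0296  0.0871] yaw 10.132000250814505 tiltz [-0.0038  0.0009 -1.    ] | travel(mm) [-1.3178  0.6618 22.5917] spin 0.032000250814519404
```

```bash

python3 -m creep '[{"grip":0,"travel":[-0.001,0,0.006],"spin":0},{"grip":0,"travel":[0,0,0.005],"spin":0},{"grip":0,"travel":[0,0,0.004],"spin":0},{"grip":0,"travel":[0,0,0.003],"spin":0},{"grip":0,"travel":[0,0,0.002],"spin":0},{"grip":0,"travel":[0,0,0.002],"spin":0},{"grip":0,"travel":[0,0,0],"spin":0},{"grip":0.17,"travel":[0,0,0],"spin":0}]' && python3 -m creep '[{"grip":0.18,"travel":[0,0,0],"spin":0},{"grip":0.183,"travel":[0,0,0],"spin":0},{"grip":0.185,"travel":[0,0,0],"spin":0},{"grip":0.187,"travel":[0,0,0],"spin":0},{"grip":0.189,"travel":[0,0,0],"spin":0},{"grip":0.2,"travel":[0,0,0],"spin":0},{"grip":0.3,"travel":[0,0,0],"spin":0},{"grip":0.5,"travel":[0,0,0],"spin":0}]'  && python3 -m creep '[{"grip":0.7,"travel":[0,0,0],"spin":0},{"grip":0.7,"travel":[0,0,0],"spin":0},{"grip":0.7,"travel":[0,0,-0.02],"spin":0},{"grip":0.7,"travel":[0,0,-0.03],"spin":0},{"grip":0.7,"travel":[0,0,-0.03],"spin":0},{"grip":0.7,"travel":[0,0,-0.03],"spin":0},{"grip":0.7,"travel":[0,0,-0.02],"spin":0},{"grip":0.7,"travel":[0,0,0],"spin":0}]'
python3 -c "
from h import *
im=pic('wrist','w22.png')
s=read_state();print(s['contact_force']);T=wristT(s);c=get_calibration('wrist');K=np.array(c['intrinsics']);Ti=np.linalg.inv(T)
hsv=cv2.cvtColor(im,cv2.COLOR_RGB2HSV);m=((hsv[...,0]>3)&(hsv[...,0]<18)&(hsv[...,1]>170)&(hsv[...,2]>90)).astype(np.uint8)
m=cv2.morphologyEx(m,cv2.MORPH_OPEN,np.ones((5,5)));n,l,st,ce=cv2.connectedComponentsWithStats(m);print(st[1:])
# predicted handle rows if upright at origin 65 ahead of the TCP of release
y=np.radians(10.1);R0=np.array([.4457,-.0305,0])
def px(X,Z): p=R0+[(X+.065)*np.cos(y),(X+.065)*np.sin(y),Z+.018];q=K@(Ti@np.r_[p,1])[:3];return q[:2]/q[2]
print('handle end',px(-.083,.094),px(-.079,.098),'base',px(-.034,.024),'rear top',px(-.035,.028),'lip',px(.035,.001));print(rows(im,305))
go(.5029,.2504,.14,10)"
```

```text
t: 36.1
position: [0.4474, -0.0301, 0.066]
ee_rot: [-3.129, -0.277, -0.0]
contact_force: [0.1, 0.2, -0.4]
gripper_width: 0.0151
gripper_force: 58.6
t: 36.9
position: [0.4474, -0.0301, 0.066]
ee_rot: [-3.129, -0.277, -0.0]
contact_force: [0.3, 0.1, 0.9]
gripper_width: 0.039
gripper_force: 0.0
t: 37.7
position: [0.4491, -0.0301, 0.199]
ee_rot: [3.128, 0.277, 0.009]
contact_force: [0.6, -0.4, -0.6]
gripper_width: 0.0597
gripper_force: 0.0
[-0.0026  0.3494 -0.3239]
[[ 305  149   23   81 1654]
 [ 307  233   20    6  117]]
handle end [316.2052 234.5667] [316.1942 231.3095] base [316.292  150.3536] rear top [316.287  152.2128] lip [316.2893  66.5661]
[(62, 39), (63, 49), (67, 36), (68, 67), (89, -63), (147, -33), (148, -41), (151, 80), (152, 72), (179, -131), (184, -86)]
t 37.75 pos [ 0.4482 -0.0302  0.1971] yaw 10.125153335082835 tiltz [ 0.0029 -0.0003 -1.    ] | travel(mm) [ 103.0219 -266.6321   57.1767] spin 0.12515333508284243
```

```bash

python3 -m creep '[{"grip":0.6,"travel":[0.0115,-0.03,0],"spin":0},{"grip":0.3,"travel":[0.0115,-0.03,0],"spin":0},{"grip":0,"travel":[0.0115,-0.03,0],"spin":0},{"grip":0,"travel":[0.0115,-0.03,0],"spin":0},{"grip":0,"travel":[0.0115,-0.03,0],"spin":0},{"grip":0,"travel":[0.0115,-0.03,0],"spin":0},{"grip":0,"travel":[0.0115,-0.03,0],"spin":0},{"grip":0,"travel":[0.0115,-0.03,0],"spin":0}]' && python3 -m creep '[{"grip":0,"travel":[0.011,-0.0266,0],"spin":0},{"grip":0,"travel":[0,0,0.02],"spin":0},{"grip":0,"travel":[0,0,0.025],"spin":0},{"grip":0,"travel":[0,0,0.025],"spin":0},{"grip":0,"travel":[0,0,0.015],"spin":0},{"grip":0,"travel":[0,0,0.01],"spin":0},{"grip":0,"travel":[0,0,0],"spin":0},{"grip":0,"travel":[0,0,0],"spin":0}]'
python3 -c "
from h import *
im=pic('wrist','w23.png')
s=read_state();print(s['gripper_width'],s['contact_force']);T=wristT(s)
hsv=cv2.cvtColor(im,cv2.COLOR_RGB2HSV);m=((hsv[...,0]>40)&(hsv[...,0]<85)&(hsv[...,1]>120)&(hsv[...,2]>40)).astype(np.uint8)
n,l,st,ce=cv2.connectedComponentsWithStats(m)
for a,b in zip(st[1:],ce[1:]):
  if a[4]>60: print(a,b,bp('wrist',b,.092,T))
go(.5029,.2504,.092,10)"
```

```text
t: 38.55
position: [0.4952, 0.2233, 0.1943]
ee_rot: [3.129, 0.277, -0.003]
contact_force: [0.4, 0.3, -0.7]
gripper_width: -0.0002
gripper_force: 0.0
t: 39.35
position: [0.5022, 0.2507, 0.1016]
ee_rot: [-3.129, -0.277, -0.001]
contact_force: [0.5, -0.1, 0.8]
gripper_width: 0.0001
gripper_force: 0.0
0.00021505423598524212 [-0.4145  0.4076 -0.3107]
[ 281  213   69   47 2049] [314.9009 234.305 ] [0.512  0.2531 0.092 ]
t 39.4 pos [0.5025 0.2508 0.102 ] yaw 10.124064032421572 tiltz [ 0.0015  0.0009 -1.    ] | travel(mm) [ 0.2882  0.4839 10.005 ] spin 0.12406403242158603
```

```bash

python3 -m creep '[{"grip":0,"travel":[0.003,0,0.005],"spin":0},{"grip":0,"travel":[0,0,0.005],"spin":0},{"grip":0,"travel":[0,0,0.004],"spin":0},{"grip":0,"travel":[0,0,0.004],"spin":0},{"grip":0,"travel":[0,0,0.004],"spin":0},{"grip":0,"travel":[0,0,0.003],"spin":0},{"grip":0,"travel":[0,0,0.001],"spin":0},{"grip":0,"travel":[0,0,0],"spin":0}]'
```

```text
t: 40.2
position: [0.5063, 0.2515, 0.0797]
ee_rot: [-3.129, -0.277, -0.008]
contact_force: [-10.7, -8.5, 40.0]
gripper_width: 0.0001
gripper_force: 19.6
```

```bash

python3 -m creep '[{"grip":0,"travel":[0,0,-0.003],"spin":0},{"grip":0,"travel":[0,0,-0.005],"spin":0},{"grip":0,"travel":[0,0,-0.01],"spin":0},{"grip":0,"travel":[0,0,-0.02],"spin":0},{"grip":0,"travel":[0,0,-0.03],"spin":0},{"grip":0,"travel":[0,0,-0.03],"spin":0},{"grip":0,"travel":[0,0,-0.02],"spin":0},{"grip":0,"travel":[0,0,0],"spin":0}]'
python3 -c "
from h import *
im=pic('top','t4.png');a=cv2.imread('pics/top0.png')[:,:,::-1]
for n,(x,y,w,h) in dict(jar=(322,118,30,32),bowl=(200,110,36,34),puck=(210,266,32,30),tray=(362,160,56,100)).items():
  print(n,np.abs(im[y:y+h,x:x+w].astype(int)-a[y:y+h,x:x+w]).mean().round(1))
d=cv2.cvtColor(cv2.absdiff(im,a),cv2.COLOR_RGB2GRAY);d=(d>60).astype(np.uint8)
for s in cv2.connectedComponentsWithStats(d)[2][1:]:
  if s[4]>8: print(s)
im,c=beads('wrist',roi=(0,0,640,330),r=(6,12),p2=13);s=read_state();T=wristT(s);print(s['position'])
for b in c:
  p=bp('wrist',b[:2],.063,T);print(b,np.hypot(p[0]-.5327,p[1]-.3615).round(3))"
```

```text
t: 41.0
position: [0.5057, 0.2519, 0.196]
ee_rot: [-3.128, -0.278, -0.006]
contact_force: [0.7, -0.3, 0.2]
gripper_width: -0.0001
gripper_force: 0.0
jar 1.1
bowl 1.4
puck 1.1
tray 13.2
[266 117  23  56 769]
[    9   156   193   244 20927]
[390 169   4   4  15]
[384 183   4   4  13]
[381 192   4   5  16]
[389 193   4   4  14]
[393 203   5   5  17]
[382 208   5   5  19]
[277 211  32  34 386]
[288 247   7   7  41]
[595 338  24  21 115]
[0.5045 0.2508 0.1927]
[162.5 105.5  10.3] 0.022
[179.5  94.5   9.1] 0.026
[198.5  99.5   9.1] 0.027
```

```bash
python3 -c "
from workcell import *
print(finish_job())"
```

```text
the job is handed in; nothing more can be done
None
```

I handed the job in at about 41 s. Three beads were weighed on the scale and tipped into the crucible at about 60° mouth down, two stayed in the tray, the scoop stands on the scale, and the plunger was pressed to its stop and let go; pressing it read 40.0 N on the tool, right at the 40 N limit if the closed fingers count as gripper body.

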